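# Pack the supplies box in its layers

## Task

Pack the white desk supplies box. First lay the box of staples flat on its floor, then set the grey lift-out tray in over it so that it rests level on its ledges; next put the USB stick in the tray's blue felt-lined compartment and the eraser in the bare one, and last put the lid on so that it sits fully home. Leave the mug where it stands.

Things in the scene. Friction and masses are not known exactly. Their poses are not given: they have to be found in the camera images.
- supply_box: White open box, fixed, 134 x 166 x 60 mm outside, a label frame on its -x face. Origin: centre of its underside; z up. Inside 128 x 160 mm, floor 5 mm thick; along both short ends (y = +-80 mm) runs a ledge 12 mm wide, its top 33 mm above the underside, leaving 128 x 136 mm of floor. Rounded rim at 60 mm.
- lift_tray: Grey lift-out tray 120 x 152 x 17 mm, walls 3 mm, 0.16 kg. Origin: centre of underside. Divider at y = 0; +y compartment (114 x 67) has blue felt (top at z 4 mm), -y one is bare (3 mm). Lift by the grip block mid-divider: 12 mm across y, 50 along x, top at z 25 mm. Fits supply_box either way round, long sides together, 4 mm spare a side; home with its underside 33 mm above the box's.
- box_lid: Dark wooden lid 140 x 172 mm, 6 mm thick, on a black plug rim 120 x 152 mm reaching 6 mm below it; 0.22 kg. Origin: centre, foot of the plug rim; plate top at z 12 mm. Lift by the steel bar: 14 mm across x, 70 along y, top at z 34 mm. Goes on supply_box either way round, long sides together, rim inside the walls, 4 mm spare a side; home with its origin 54 mm above the box's underside.
- staple_box: Small dark grey box of staples with a pale top, 38 x 60 x 22 mm (x, y, z), lying flat; 0.09 kg. Origin: centre of its underside; z up. Grip it across the 38 mm (its x). It must lie flat under the tray.
- usb_stick: Black USB stick with a bright plug, 18 x 48 x 8 mm (x, y, z), lying flat; plug to its -y. Origin: centre of its underside; z up. Grip it across the 18 mm body (its x).
- eraser: Eraser in a dark sleeve with a white end, 21 x 44 x 13 mm (x, y, z), lying flat. Origin: centre of its underside; z up. Grip it across the 21 mm (its x).
- mug: Small white coffee mug, 62 x 89 mm with its handle, 52 mm high, standing upright. Origin: centre of its underside. Not to be moved.
Not all that is in view belongs to the job. Of the things that look like the lift_tray, the larger one is meant.

How it is judged:
On the way, in this order (a step that is already met when the one before it is completed fails the run):
1. the box of staples lies flat on the floor of the supplies box, released (x of staple_box in the frame of supply_box between -0.06 and 0.06 m and y of staple_box in the frame of supply_box between -0.07 and 0.07 m and z of staple_box in the frame of supply_box between -0.002 and 0.01 m and angle between staple_box's own z axis and vertical below 0.12 rad and contact force between the fingers and staple_box below 0.05 N), for 0.2 s.
2. the lift-out tray rests level on the ledges over the staples, released (x of staple_box in the frame of supply_box between -0.06 and 0.06 m and y of staple_box in the frame of supply_box between -0.07 and 0.07 m and z of staple_box in the frame of supply_box between -0.002 and 0.01 m and angle between staple_box's own z axis and vertical below 0.12 rad and x of lift_tray in the frame of supply_box between -0.008 and 0.008 m and y of lift_tray in the frame of supply_box between -0.008 and 0.008 m and z of lift_tray in the frame of supply_box between 0.029 and 0.0355 m and angle between lift_tray's own z axis and vertical below 0.05 rad and contact force between the fingers and lift_tray below 0.05 N), for 0.2 s.
3. the USB stick lies in the felt-lined compartment and the eraser in the bare one, released (x of lift_tray in the frame of supply_box between -0.008 and 0.008 m and y of lift_tray in the frame of supply_box between -0.008 and 0.008 m and z of lift_tray in the frame of supply_box between 0.029 and 0.0355 m and angle between lift_tray's own z axis and vertical below 0.05 rad and x of usb_stick in the frame of lift_tray between -0.056 and 0.056 m and y of usb_stick in the frame of lift_tray between 0.006 and 0.072 m and z of usb_stick in the frame of lift_tray between 0 and 0.011 m and angle between each of usb_stick, eraser's own z axis and vertical below 0.2 rad and x of eraser in the frame of lift_tray between -0.056 and 0.056 m and y of eraser in the frame of lift_tray between -0.072 and -0.006 m and z of eraser in the frame of lift_tray between 0 and 0.011 m and contact force between the fingers and usb_stick below 0.05 N and contact force between the fingers and eraser below 0.05 N), for 0.2 s.
4. the lid sits fully home on the box (x of box_lid in the frame of supply_box between -0.008 and 0.008 m and y of box_lid in the frame of supply_box between -0.008 and 0.008 m and z of box_lid in the frame of supply_box between 0.05 and 0.0565 m and angle between box_lid's own z axis and vertical below 0.04 rad), for 0.2 s.
At the end, for the whole second after the job is handed in: Staples flat on the box floor; tray over them, centred within 8 mm, level, underside at 29-35.5 mm; USB stick flat in its felt (+y) and eraser in its bare (-y) compartment; lid centred within 8 mm, level within 0.04 rad, origin at 50-56.5 mm; all released and at rest (all of step 4 and x of staple_box in the frame of supply_box between -0.06 and 0.06 m and y of staple_box in the frame of supply_box between -0.07 and 0.07 m and z of staple_box in the frame of supply_box between -0.002 and 0.01 m and angle between staple_box's own z axis and vertical below 0.12 rad and x of lift_tray in the frame of supply_box between -0.008 and 0.008 m and y of lift_tray in the frame of supply_box between -0.008 and 0.008 m and z of lift_tray in the frame of supply_box between 0.029 and 0.0355 m and angle between lift_tray's own z axis and vertical below 0.05 rad and x of usb_stick in the frame of lift_tray between -0.056 and 0.056 m and y of usb_stick in the frame of lift_tray between 0.006 and 0.072 m and z of usb_stick in the frame of lift_tray between 0 and 0.011 m and angle between each of usb_stick, eraser's own z axis and vertical below 0.2 rad and x of eraser in the frame of lift_tray between -0.056 and 0.056 m and y of eraser in the frame of lift_tray between -0.072 and -0.006 m and z of eraser in the frame of lift_tray between 0 and 0.011 m and linear speed of each of staple_box, lift_tray, usb_stick, eraser, box_lid below 0.01 m/s); the robot touches nothing.
It fails at once if the mug was shifted by more than 20 mm or tipped (distance of mug from where it was at the start of the episode above 0.02 m or angle between mug's own z axis and vertical above 0.3 rad).
It also fails if it takes over 120 s, if anything falls off the work surface, if the arm or the gripper's body presses on something with over 40 N, if the wrist force passes 120 N, or if a joint passes its speed limit or range.

## Robot

A 6-joint arm with a two-finger parallel gripper is mounted at the origin on a cart in front of the work surface, level with it; the furniture and walls round the work are solid. World frame = base frame: x ahead of the robot, y to its left, z up, the work surface at z = 0. Lengths are in m, angles in rad, forces in N, time in s.
With the tool pointing down it reaches from about 0.225 to 0.875 m from the base axis. Payload 3.4 kg.
Tool frame: the origin (TCP) lies midway between the tips of the shut fingers; the grasp point (between the pads) lies 19 mm behind it; x points along the fingers, z is the direction in which the jaws open and shut, and the axes are right-handed (so a half turn about x gives the same grasp; the last joint's range is limited). The gripper opens to 85 mm and grips with 20 to 120 N. Pads are 22 mm wide; open, the fingers measure 114 mm over their backs; the gripper's body (76 mm by 85 mm) begins 54 mm behind the grasp point. The pads swing forward as they close: fully open they stand 13 mm farther back than shut.
Start: joints at [1.147, 0.276, 1.505, -0, 1.361, -0.121], TCP at [0.171, 0.549, 0.231] pointing down, gripper open.
Joint ranges: [-2.89, 2.89], [-0.75, 2.08], [0.22, 2.7], [-1.18, 4.32], [0.11, 2.71], [-2.7, 2.7]. Speed limits (rad/s): [2.57, 2.57, 3.14, 3.14, 3.14, 3.14].

## Interface

Orientations are given as a unit quaternion [w, x, y, z].
In Python, from rig import manip, eyes gives the robot as it stands. The module is installed in compiled form; this text tells all that it offers.
- The arm moves only by the shell command python3 -m crank 'ROWS' [FORCE]. ROWS is JSON, a list of rows, each a list of 7 numbers: the shift along the tool's x, y, z in cm, then the turn, a rotation vector about the tool's x, y, z in degrees, then the finger opening in cm, from 0 to 8.54. A call has 1 to 5 rows; each row is the pose to reach, as a shift and turn from the pose commanded when the call began, along the tool's axes at that moment; what a row does not reach only later rows make up. A row lasts 1/8 s, in which the tool goes at most 62.5 mm and 10.7 degrees, less where a joint would pass 70% of its speed; a pose out of reach is approached as far as the arm can. A call with a gripper value outside its range is refused whole. The fingers move at their own pace and stop on an object; FORCE is the grip in N (left out, the last holds). Time passes only in rows, so rows that repeat a pose let the fingers close. It gives the time, the measured TCP pose, the force and the opening at its end, in the units of the state.
- manip.get_state(): the state, without advancing time (a new reading comes with each control period).
- eyes.get_image(name): name is "side" or "top"; returns a dict with "color" (480x640x3 uint8, blue, green, red), "z_map" (480x640 float32, m along the optical axis (not along the pixel's ray), 0 where there is no reading), "vertical_fov" (degrees; the focal length in pixels is half the picture's height over the tangent of half this angle, whatever the lens; pixels are square), "cx", "cy" (the principal point, pixels), "eye" and "attitude" of the camera in the world. Camera axes: x right, y up, looking along -z (the intrinsics and any distortion apply to the point x, -y, -z); pixel columns grow to the right and rows downward; lengths in m; the calibration is good to about 2 mm. A picture is of the moment at which its call begins.
- manip.sign_off(): hands the job in, once; it reports no verdict.
The state is a dict: "clock": time; "qpos": joint angles; "qd": joint speeds; "effort": joint torques, N m; "position": TCP position; "ee_rot": TCP orientation; "contact_force": force on the tool from outside, world axes, zero at the start; "moment": the same for the moment, N m; "width": finger opening in m.
Only numpy, scipy, OpenCV 4.12 (cv2) and the standard library are available. Lean on these libraries where they do the work, as an engineer would, in place of code of your own. Each camera call takes 0.05 s, during which the arm holds its last target.

## Working session

There is one attempt and no reset: what is moved stays moved. The work goes in short steps, Python scripts to look and compute and a shell command to move; the robot and the scene stay as the last step left them, time stands still between calls to the robot, and variables do not carry over. Pictures are saved under pics/ and viewed, and the job is handed in when it is done.

```bash
ls; mkdir -p pics; python3 - <<'E'
from rig import manip, eyes
import cv2, numpy as np
print(manip.get_state())
for n in("top","side"):
    d=eyes.get_image(n)
    cv2.imwrite(f"pics/{n}0.png",d["color"])
    np.savez(f"pics/{n}0.npz",**d)
    print(n,{k:v for k,v in d.items() if k not in("color","z_map")})
    print(d['z_map'].min(),d['z_map'].max())
E
```

```text
pics
{'clock': 0.0, 'qpos': array([ 1.14700263e+00,  2.76582691e-01,  1.50614393e+00,  1.03948991e-05,
        1.36073859e+00, -1.20994912e-01]), 'qd': array([ 4.86044502e-04,  6.06426372e-04, -3.41672247e-04,  1.65928236e-03,
       -7.56464074e-04,  2.40381876e-05]), 'effort': array([ 2.32467894e-03, -4.16780162e+01, -2.45810598e+01,  3.13236551e-04,
        1.06414862e-02,  8.73011061e-06]), 'position': array([0.1712323 , 0.54833714, 0.23044246]), 'ee_rot': array([ 0.56911294, -0.41919066,  0.57027012,  0.41854706]), 'contact_force': array([-0.31445325,  0.39795244,  0.20421847]), 'moment': array([-0.03117451, -0.03201108, -0.03496692]), 'width': 0.0850074766776483}
top {'vertical_fov': 52.216471789778055, 'cx': 318.03753123520926, 'cy': 246.83902952669104, 'eye': array([ 0.23847834, -0.04186032,  1.27685775]), 'attitude': array([-0.69547901, -0.06707264,  0.06542983,  0.7124108 ])}
0.0 2.203253
side {'vertical_fov': 57.88081978107041, 'cx': 313.7985876375242, 'cy': 245.46789136976196, 'eye': array([0.34850668, 0.77947543, 0.586126  ]), 'attitude': array([-0.056772  , -0.02714669,  0.47763654,  0.87630094])}
0.0 3.2048175
```

View pics/top0.png

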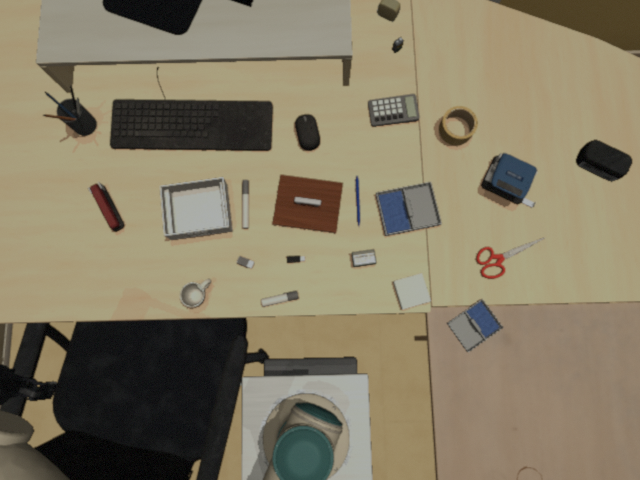

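View pics/side0.png

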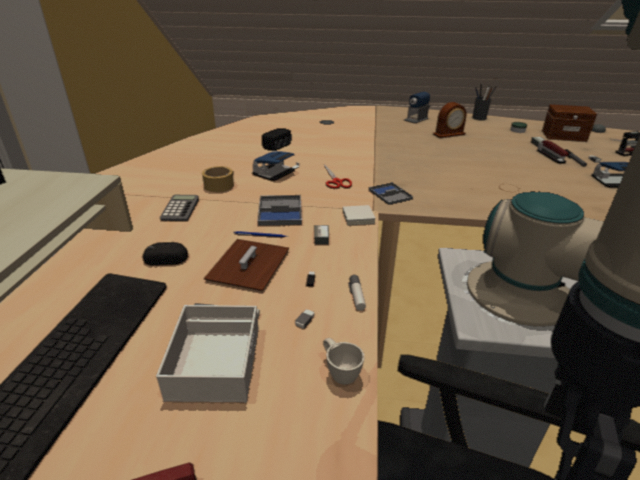

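```bash
cat > h.py <<'E'
from rig import manip, eyes
import cv2, numpy as np
from scipy.spatial.transform import Rotation as R
def rot(q): return R.from_quat([q[1],q[2],q[3],q[0]])
def cam(d):
    f=240/np.tan(np.radians(float(d["vertical_fov"]))/2)
    return f,float(d["cx"]),float(d["cy"]),np.array(d["eye"]),rot(d["attitude"]).as_matrix()
def world(d):
    f,cx,cy,e,M=cam(d); z=d["z_map"]
    v,u=np.mgrid[0:480,0:640]
    P=np.stack([(u-cx)/f*z,-(v-cy)/f*z,-z],-1)
    W=P@M.T+e; W[z==0]=np.nan
    return W
def onplane(d,u,v,h):
    f,cx,cy,e,M=cam(d)
    r=M@np.array([(u-cx)/f,-(v-cy)/f,-1]); t=(h-e[2])/r[2]
    return e+t*r
def proj(d,p):
    f,cx,cy,e,M=cam(d); c=M.T@(np.array(p)-e)
    return cx+f*c[0]/-c[2], cy-f*c[1]/-c[2]
E
python3 - <<'E'
from h import *
for n in("top","side"):
    d=dict(np.load(f"pics/{n}0.npz")); W=world(d)
    print(n,"base?",proj(d,[0,0,0]))
    for uv in [(260,230),(320,270),(360,235),(240,270),(150,180),(400,300)] if n=="top" else [(280,340),(300,260),(340,400),(250,430)]:
        print(uv,W[uv[1],uv[0]])
d=dict(np.load("pics/top0.npz"))
cv2.imwrite("pics/topc.png",cv2.resize(d["color"][160:320,150:450],None,fx=2.66,fy=2.66,interpolation=cv2.INTER_CUBIC))
W=world(d)
z=np.nan_to_num(W[...,2]);g=np.clip(z/0.1*255,0,255).astype(np.uint8)
cv2.imwrite("pics/topz.png",cv2.resize(g[160:320,150:450],None,fx=2.66,fy=2.66))
E
```

```text
top base? (np.float64(305.7342619121299), np.float64(438.4430109432934))
(260, 230) [0.5298926  0.11187216 0.00294196]
(320, 270) [ 0.41853264 -0.04545937  0.00226074]
(360, 235) [ 0.50948192 -0.15397622  0.00401413]
(240, 270) [0.42385626 0.1649308  0.00072428]
(150, 180) [0.67692403 0.41137034 0.00255877]
(400, 300) [ 0.33397695 -0.24871556  0.0160816 ]
side base? (np.float64(518.430799781409), np.float64(291.6890363958441))
(280, 340) [ 0.48029674  0.20779855 -0.00052457]
(300, 260) [ 0.48311883 -0.05568648 -0.00071046]
(340, 400) [ 0.35948009  0.32578779 -0.00059236]
(250, 430) [4.89235114e-01 3.97562104e-01 4.41606396e-04]
```

View pics/topc.png

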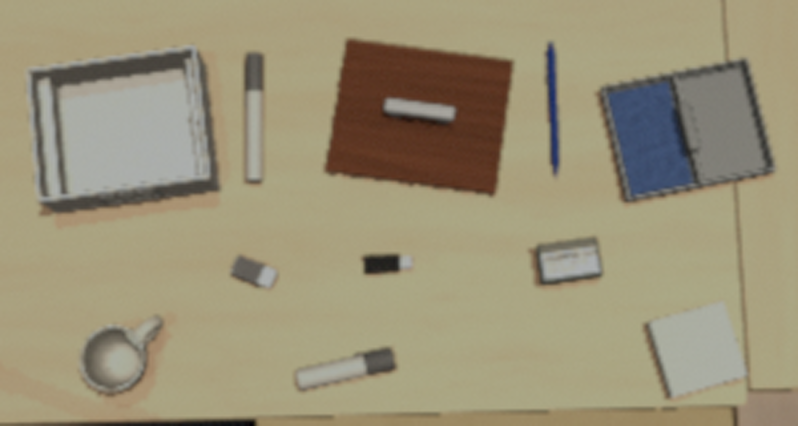

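View pics/topz.png

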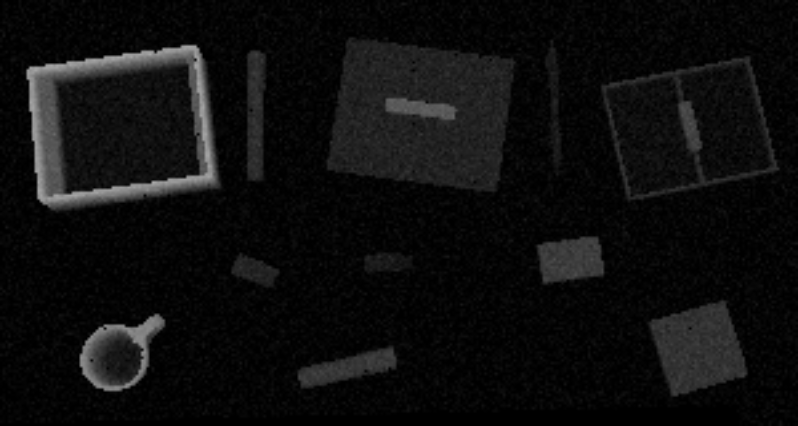

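```bash
cat > seg.py <<'E'
from h import *
import sys
def rect(d,W,cx,cy,r,zmin,zmax,h=None):
    m=(np.hypot(W[...,0]-cx,W[...,1]-cy)<r)&(W[...,2]>zmin)&(W[...,2]<zmax)
    n,l,s,c=cv2.connectedComponentsWithStats(m.astype(np.uint8))
    if n<2: return None
    k=1+np.argmax(s[1:,4]); m=l==k
    if h is None: P=W[m][:,:2]
    else:
        vs,us=np.nonzero(m); P=np.array([onplane(d,u,v,h)[:2] for u,v in zip(us,vs)])
    (x,y),(a,b),t=cv2.minAreaRect((P*1000).astype(np.float32))
    if a<b: t+=90; a,b=b,a
    t=(t+90)%180-90  # long-axis angle vs world x
    return "c=(%.1f,%.1f) mm long %.1f short %.1f longaxis %.1f deg (yaw of y-long obj %.1f) zmed %.1f n %d"%(x,y,a,b,t,(t-90+90)%180-90,np.median(W[m][:,2])*1000,m.sum())
E
python3 - <<'E'
from seg import *
d=dict(np.load("pics/top0.npz")); W=world(d)
s=dict(np.load("pics/side0.npz")); S=world(s)
for nm,uv in dict(box=(197,210),lid=(307,202),tray=(408,208),tray2=(475,325),staple=(364,258),usb=(295,259),eraser=(246,262),mug=(194,295)).items():
    print(nm,W[uv[1],uv[0]])
L=dict(lid=(307,202,.13,.006,.016,.012),bar=(307,202,.06,.022,.045,.034),tray=(408,208,.125,.008,.03,.017),grip=(408,208,.05,.019,.035,.025),staple=(364,258,.05,.012,.03,.022),usb=(295,259,.04,.005,.02,.008),eraser=(246,262,.04,.006,.02,.013),mug=(194,295,.08,.015,.07,.052),box=(197,210,.14,.045,.08,.06))
for nm,(u,v,r,a,b,h) in L.items():
    c=W[v,u]
    print(nm,"T",rect(d,W,c[0],c[1],r,a,b,h)); print("    S",rect(s,S,c[0],c[1],r,a,b))
E
```

```text
box [0.58808191 0.28023531 0.00697399]
lid [ 0.59584376 -0.0155468   0.03170793]
tray [ 0.57340017 -0.28067621  0.0299202 ]
tray2 [ 0.26614408 -0.43538644  0.01653782]
staple [ 0.44357067 -0.15988084  0.02697877]
usb [0.44798513 0.01933099 0.01075119]
eraser [0.44304306 0.14761601 0.01144813]
mug [0.36027163 0.28256761 0.00826144]
lid T c=(602.5,-17.3) mm long 174.5 short 145.1 longaxis 80.8 deg (yaw of y-long obj -9.2) zmed 12.7 n 2649
    S c=(598.0,-16.5) mm long 175.5 short 141.5 longaxis 80.9 deg (yaw of y-long obj -9.1) zmed 11.1 n 2546
bar T c=(599.5,-17.8) mm long 69.3 short 14.8 longaxis 81.6 deg (yaw of y-long obj -8.4) zmed 35.1 n 142
    S c=(598.7,-15.4) mm long 71.6 short 14.0 longaxis 81.0 deg (yaw of y-long obj -9.0) zmed 32.3 n 138
tray T c=(578.4,-284.4) mm long 154.0 short 124.4 longaxis -80.0 deg (yaw of y-long obj 10.0) zmed 16.5 n 614
    S c=(576.6,-283.4) mm long 160.7 short 120.4 longaxis -80.3 deg (yaw of y-long obj 9.7) zmed 13.9 n 489
grip T c=(577.5,-284.4) mm long 51.0 short 12.9 longaxis 10.4 deg (yaw of y-long obj -79.6) zmed 25.4 n 93
    S c=(575.6,-
[... 451 characters left out ...]
 longaxis -88.8 deg (yaw of y-long obj 1.2) zmed 7.6 n 91
eraser T c=(443.6,148.9) mm long 44.6 short 23.0 longaxis 68.0 deg (yaw of y-long obj -22.0) zmed 13.6 n 136
    S c=(443.5,151.4) mm long 44.1 short 21.7 longaxis 69.2 deg (yaw of y-long obj -20.8) zmed 11.5 n 200
mug T c=(360.9,265.7) mm long 83.1 short 62.5 longaxis -79.3 deg (yaw of y-long obj 10.7) zmed 42.0 n 399
    S c=(359.2,269.6) mm long 79.0 short 61.4 longaxis -77.5 deg (yaw of y-long obj 12.5) zmed 37.6 n 1201
box T c=(583.5,273.4) mm long 168.6 short 140.1 longaxis -83.3 deg (yaw of y-long obj 6.7) zmed 57.9 n 637
    S c=(583.7,275.4) mm long 169.2 short 136.8 longaxis -82.9 deg (yaw of y-long obj 7.1) zmed 54.3 n 1785
```

```bash
cat > go.py <<'E'
import sys
from h import *
# usage: go.py x y z(mm) yaw(deg) ; jaws axis along yaw, tool down
def go(x,y,z,yaw,q=True):
    s=manip.get_state(); p=s["position"]; Rm=rot(s["ee_rot"])
    best=None
    for k in(0,180):
        a=np.radians(yaw+k); zt=np.array([np.cos(a),np.sin(a),0]); xt=np.array([0,0,-1.]); yt=np.cross(zt,xt)
        T=R.from_matrix(np.stack([xt,yt,zt],1)); rv=np.degrees((Rm.inv()*T).as_rotvec())
        if best is None or np.linalg.norm(rv)<np.linalg.norm(best): best=rv
    sh=Rm.inv().apply(np.array([x,y,z])/1000-p)*100
    print("t %.2f w %.1f mm F %s pos %s j6 %.2f j1 %.2f"%(s["clock"],s["width"]*1000,np.round(s["contact_force"],1),np.round(p*1000,1),s["qpos"][5],s["qpos"][0]))
    zt=Rm.apply([0,0,1]);print("jaw yaw %.1f"%np.degrees(np.arctan2(zt[1],zt[0])), "shift cm",np.round(sh,2),"turn",np.round(best,1))
if __name__=="__main__": go(*map(float,sys.argv[1:5]))
E
python3 go.py 445.7 -160.4 120 7
```

```text
t 0.10 w 85.4 mm F [-0.  -0.4  0.5] pos [171.3 548.4 230.5] j6 -0.12 j1 1.15
jaw yaw 72.7 shift cm [ 11.14 -47.33 -59.46] turn [65.7 -0.1  0. ]
```

```bash
python3 -m crank '[[2,-6,-4,11,0,0,6],[4,-9,-8,22,0,0,6],[5,-13,-12,33,0,0,6],[6,-17,-16,44,0,0,6],[7,-20,-20,55,0,0,6]]' 40; python3 go.py 445.7 -160.4 120 7
```

```text
clock: 0.72
position: [0.3035, 0.2965, 0.1608]
ee_rot: [0.698, -0.114, 0.698, 0.114]
contact_force: [0.2, 0.3, 0.1]
width: 0.0602
t 0.72 w 60.2 mm F [0.2 0.3 0.1] pos [303.5 296.5 160.8] j6 0.29 j1 0.61
jaw yaw 18.6 shift cm [  4.1  -47.84  -1.07] turn [11.6  0.   0. ]
```

```bash
python3 -m crank '[[1,-6,0,5,0,0,6],[1,-12,0,11,0,0,6],[2,-18,0,11,0,0,6],[2,-24,-0.5,11.6,0,0,6],[3,-30,-0.6,11.6,0,0,6]]'; python3 -m crank '[[0,-6,0,0,0,0,6],[0.5,-12,0,0,0,0,6],[0.5,-17.5,0,0,0,0,6],[0.5,-17.5,0,0,0,0,6]]'; python3 go.py 445.7 -160.4 50 7
```

```text
clock: 1.35
position: [0.3949, 0.0107, 0.1316]
ee_rot: [0.706, -0.045, 0.705, 0.045]
contact_force: [2.3, 0.6, -0.4]
width: 0.06
clock: 1.85
position: [0.4177, -0.1648, 0.1261]
ee_rot: [0.706, -0.044, 0.705, 0.043]
contact_force: [-0.0, 1.6, -0.1]
width: 0.0603
t 1.85 w 60.3 mm F [-0.   1.6 -0.1] pos [ 417.7 -164.8  126.1] j6 -0.65 j1 -0.53
jaw yaw 7.0 shift cm [7.61 0.11 2.83] turn [0.  0.  0.1]
```

```bash
python3 -m crank '[[2,0,2.8,0,0,0,6],[6,0.1,2.8,0,0,0,6],[7.6,0.1,2.8,0,0,0,6],[7.6,0.1,2.8,0,0,0,6]]'; python3 go.py 445.7 -160.4 4 7
```

```text
clock: 2.35
position: [0.4429, -0.1545, 0.049]
ee_rot: [0.704, -0.045, 0.707, 0.047]
contact_force: [0.3, -0.1, 0.4]
width: 0.0599
t 2.35 w 59.9 mm F [ 0.3 -0.1  0.4] pos [ 442.9 -154.5   49. ] j6 -0.61 j1 -0.48
jaw yaw 7.4 shift cm [ 4.5  -0.63  0.22] turn [ 0.4 -0.2 -0.2]
```

```bash
python3 -m crank '[[1,-0.6,0.2,0,0,0,6],[2.2,-0.6,0.2,0,0,0,6],[2.2,-0.6,0.2,0,0,0,6]]'; python3 go.py 445.7 -160.4 4 7
```

```text
clock: 2.72
position: [0.4465, -0.1617, 0.0276]
ee_rot: [0.705, -0.045, 0.706, 0.046]
contact_force: [0.8, -0.1, 0.5]
width: 0.0598
t 2.73 w 59.8 mm F [ 0.8 -0.1  0.5] pos [ 446.5 -161.7   27.6] j6 -0.62 j1 -0.49
jaw yaw 7.3 shift cm [ 2.36  0.14 -0.06] turn [ 0.3 -0.1 -0.1]
```

```bash
python3 -m crank '[[1.2,0.1,0,0,0,0,6],[2.3,0.1,0,0,0,0,6],[2.3,0.1,0,0,0,0,6]]'; python3 go.py 445.7 -160.4 4 7; python3 - <<'E'
from h import *
d=eyes.get_image("side"); cv2.imwrite("pics/s1.png",cv2.resize(d["color"][170:330,250:410],None,fx=3.6,fy=3.6,interpolation=cv2.INTER_CUBIC))
E
```

```text
clock: 3.1
position: [0.4462, -0.1606, 0.0042]
ee_rot: [0.705, -0.045, 0.706, 0.046]
contact_force: [0.3, -0.1, -0.5]
width: 0.0601
t 3.10 w 60.1 mm F [ 0.3 -0.1 -0.5] pos [ 446.2 -160.6    4.2] j6 -0.62 j1 -0.49
jaw yaw 7.3 shift cm [ 0.02  0.03 -0.04] turn [ 0.3 -0.1 -0.1]
```

View pics/s1.png

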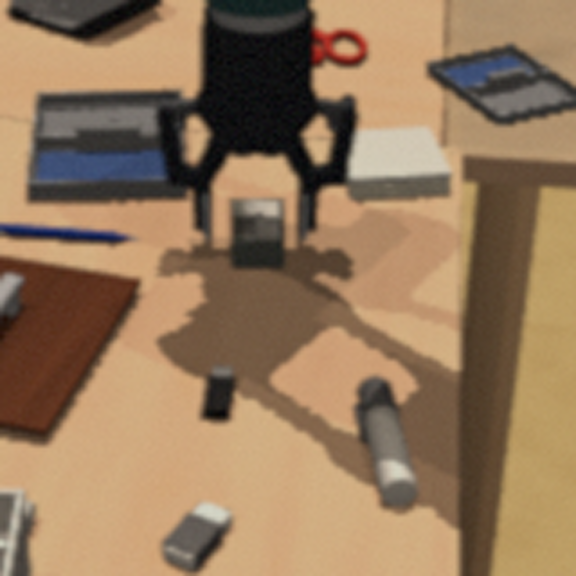

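The picture shows the fingers straddling the staple box (crop px 255,230) nearly centred. Close and lift.

```bash
python3 -m crank '[[0,0,0,0,0,0,3],[0,0,0,0,0,0,3],[0,0,0,0,0,0,3],[0,0,0,0,0,0,3],[0,0,0,0,0,0,3]]' 40;python3 -m crank '[[-2,0,0,0,0,0,3],[-6,0,0,0,0,0,3],[-12,0,0,0,0,0,3],[-12,0,0,0,0,0,3]]'; python3 go.py 580 263 130 7
```

```text
clock: 3.78
position: [0.4474, -0.1613, 0.0057]
ee_rot: [0.706, -0.045, 0.705, 0.045]
contact_force: [0.9, -0.3, 5.3]
width: 0.0366
clock: 4.28
position: [0.45, -0.1625, 0.1291]
ee_rot: [0.709, -0.047, 0.703, 0.044]
contact_force: [1.0, 0.3, -1.3]
width: 0.0371
t 4.28 w 37.1 mm F [ 1.   0.3 -1.3] pos [ 450.  -162.5  129.1] j6 -0.62 j1 -0.49
jaw yaw 7.3 shift cm [-0.16 40.54 18.34] turn [0.3 0.5 0.3]
```

```bash
python3 -m crank '[[-1,6,2,0,0,0,3],[-1,12,5,0,0,0,3],[-1,18,8,0,0,0,3],[-1,24,11,0,0,0,3],[-1,30,14,0,0,0,3]]'; python3 -m crank '[[0,6,2,0,0,0,3],[0,11,4.5,0,0,0,3],[0,11,4.5,0,0,0,3],[0,11,4.5,0,0,0,3]]'; python3 go.py 583.6 274.4 60 6.9
```

```text
clock: 4.9
position: [0.5403, 0.1375, 0.1334]
ee_rot: [0.705, -0.045, 0.707, 0.045]
contact_force: [0.3, -0.4, -0.9]
width: 0.0374
clock: 5.4
position: [0.5702, 0.25, 0.1333]
ee_rot: [0.704, -0.046, 0.707, 0.045]
contact_force: [0.5, -0.6, -1.6]
width: 0.0368
t 5.40 w 36.8 mm F [ 0.5 -0.6 -1.6] pos [570.2 250.  133.3] j6 0.17 j1 0.30
jaw yaw 7.4 shift cm [7.32 2.26 1.68] turn [ 0.5 -0.2  0.1]
```

```bash
python3 -m crank '[[2,2.2,1.6,0.5,0,0,3],[5,2.2,1.6,0.5,0,0,3],[8,2.2,1.6,0.5,0,0,3],[9,2.2,1.6,0.5,0,0,3],[9,2.2,1.6,0.5,0,0,3]]'; python3 go.py 583.6 274.4 13 6.9;  python3 - <<'E'
from h import *
d=eyes.get_image("side"); cv2.imwrite("pics/s2.png",cv2.resize(d["color"][220:460,120:380],None,fx=2.3,fy=2.3,interpolation=cv2.INTER_CUBIC))
E
```

```text
clock: 6.02
position: [0.5842, 0.2731, 0.0448]
ee_rot: [0.705, -0.042, 0.706, 0.041]
contact_force: [-0.4, -0.5, -1.1]
width: 0.037
t 6.03 w 37.0 mm F [-0.4 -0.5 -1.1] pos [584.2 273.1  44.8] j6 0.21 j1 0.33
jaw yaw 6.8 shift cm [ 3.18  0.14 -0.04] turn [-0.1 -0.1  0. ]
```

View pics/s2.png

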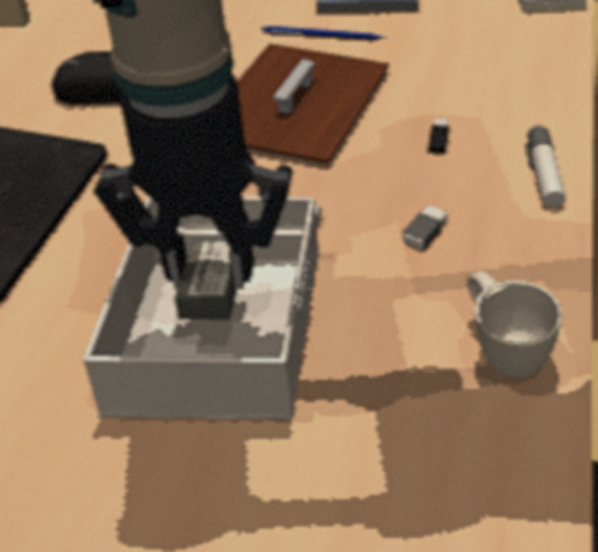

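```bash
python3 -m crank '[[1.5,0.1,0,0,0,0,3],[3,0.1,0,0,0,0,3],[3.2,0.1,0,0,0,0,3],[3.2,0.1,0,0,0,0,3]]'; python3 go.py 583.6 274.4 11 6.9
```

```text
clock: 6.58
position: [0.5844, 0.2754, 0.0129]
ee_rot: [0.706, -0.042, 0.706, 0.042]
contact_force: [-0.5, 0.6, -1.4]
width: 0.0372
t 6.58 w 37.2 mm F [-0.5  0.6 -1.4] pos [584.4 275.4  12.9] j6 0.21 j1 0.33
jaw yaw 6.8 shift cm [ 0.19 -0.09 -0.09] turn [-0.1 -0.   0. ]
```

```bash
python3 -m crank '[[0.1,0,0,0,0,0,3],[0.2,0,0,0,0,0,3]]'; python3 -m crank '[[0,0,0,0,0,0,5.5],[0,0,0,0,0,0,5.5],[0,0,0,0,0,0,5.5]]';python3 -m crank '[[-3,0,0,0,0,0,5.5],[-8,0,0,0,0,0,5.5],[-12,0,0,0,0,0,5.5],[-12,0,0,0,0,0,5.5]]'; python3 go.py 577 -283.5 120 99.9
```

```text
clock: 6.82
position: [0.5849, 0.2755, 0.0117]
ee_rot: [0.706, -0.042, 0.706, 0.042]
contact_force: [-0.2, -0.8, -1.3]
width: 0.0369
clock: 7.2
position: [0.5847, 0.2754, 0.0116]
ee_rot: [0.706, -0.042, 0.706, 0.042]
contact_force: [-0.1, 0.4, -0.5]
width: 0.0547
clock: 7.7
position: [0.5871, 0.2762, 0.1356]
ee_rot: [0.709, -0.041, 0.703, 0.043]
contact_force: [0.5, -0.1, -0.8]
width: 0.0552
t 7.70 w 55.2 mm F [ 0.5 -0.1 -0.8] pos [587.1 276.2 135.6] j6 0.21 j1 0.33
jaw yaw 6.8 shift cm [  1.39 -55.46  -7.68] turn [86.9  0.3 -0.5]
```

```bash
python3 -m crank '[[0,-6,-1,10,0,0,5.5],[0,-12,-2,20,0,0,5.5],[0,-18,-3,30,0,0,5.5],[0,-24,-4,40,0,0,5.5],[0,-30,-4,50,0,0,5.5]]'; python3 go.py 577 -283.5 120 99.9
```

```text
clock: 8.32
position: [0.5789, -0.0289, 0.1301]
ee_rot: [0.656, 0.262, 0.658, -0.262]
contact_force: [0.6, 0.2, -0.7]
width: 0.0546
t 8.32 w 54.6 mm F [ 0.6  0.2 -0.7] pos [578.9 -28.9 130.1] j6 0.59 j1 -0.17
jaw yaw -43.5 shift cm [  1.   -18.6   17.39] turn [36.6 -0.1  0.1]
```

```bash
python3 - <<'E'
from seg import *
d=eyes.get_image("top"); W=world(d); cv2.imwrite("pics/t3.png",cv2.resize(d["color"][160:320,150:450],None,fx=2.66,fy=2.66,interpolation=cv2.INTER_CUBIC))
print(rect(d,W,.5836,.2744,.055,.015,.04,.027))
print(rect(d,W,.5836,.2744,.14,.045,.08,.06))
s=eyes.get_image("side"); S=world(s)
print(rect(s,S,.5836,.2744,.14,.045,.08))
E
```

```text
c=(585.2,274.7) mm long 62.2 short 42.3 longaxis -83.0 deg (yaw of y-long obj 7.0) zmed 28.1 n 360
c=(583.4,273.1) mm long 169.1 short 140.1 longaxis -83.2 deg (yaw of y-long obj 6.8) zmed 58.0 n 629
c=(583.6,275.6) mm long 169.1 short 136.9 longaxis -82.8 deg (yaw of y-long obj 7.2) zmed 54.5 n 1775
```

View pics/t3.png

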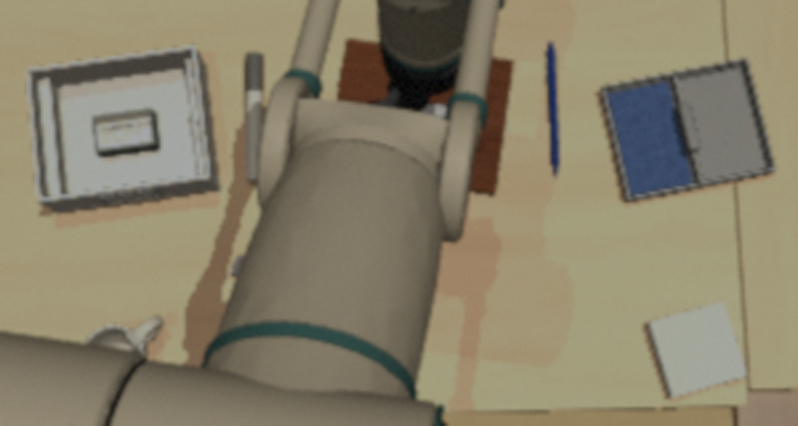

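```bash
python3 -m crank '[[0,-4,4,10,0,0,5],[0,-8,8,20,0,0,5],[0,-12,12,30,0,0,5],[0,-16,16,36.6,0,0,5],[0,-18.6,17.4,36.6,0,0,5]]'; python3 -m crank '[[0,0,0,0,0,0,5],[0,0,0,0,0,0,5]]'; python3 go.py 577 -283.5 60 99.9
```

```text
clock: 9.05
position: [0.5802, -0.284, 0.1298]
ee_rot: [0.542, 0.454, 0.543, -0.454]
contact_force: [-0.3, 0.7, 0.3]
width: 0.0497
clock: 9.3
position: [0.58, -0.2803, 0.1304]
ee_rot: [0.542, 0.453, 0.544, -0.453]
contact_force: [0.3, 0.2, -0.6]
width: 0.0498
t 9.30 w 49.8 mm F [ 0.3  0.2 -0.6] pos [ 580.  -280.3  130.4] j6 0.83 j1 -0.56
jaw yaw -79.7 shift cm [ 7.04 -0.35  0.27] turn [ 0.4 -0.1  0. ]
```

```bash
python3 -m crank '[[3,-0.3,0.3,0.4,0,0,4.5],[7,-0.3,0.3,0.4,0,0,4.5],[9.5,-0.3,0.3,0.4,0,0,4.5],[9.5,-0.3,0.3,0.4,0,0,4.5],[9.5,-0.3,0.3,0.4,0,0,4.5]]'; python3 go.py 577 -283.5 8 99.9; python3 - <<'E'
from h import *
d=eyes.get_image("side"); cv2.imwrite("pics/s4.png",cv2.resize(d["color"][130:270,220:360],None,fx=4,fy=4,interpolation=cv2.INTER_CUBIC))
E
```

```text
clock: 9.93
position: [0.5789, -0.2848, 0.0373]
ee_rot: [0.542, 0.455, 0.541, -0.455]
contact_force: [0.1, 0.6, -0.8]
width: 0.0454
t 9.93 w 45.4 mm F [ 0.1  0.6 -0.8] pos [ 578.9 -284.8   37.3] j6 0.83 j1 -0.57
jaw yaw -80.1 shift cm [ 2.93 -0.17 -0.16] turn [ 0.   0.  -0.1]
```

View pics/s4.png

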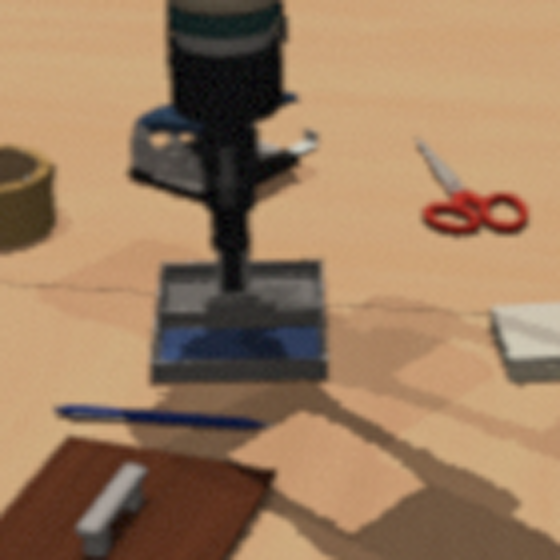

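```bash
python3 -m crank '[[1.5,-0.2,-0.15,0,0,0,4.5],[2.9,-0.2,-0.15,0,0,0,4.5],[2.9,-0.2,-0.15,0,0,0,4.5]]'; python3 go.py 577 -283.5 8 99.9; python3 -m crank '[[0,0,0,0,0,0,0.5],[0,0,0,0,0,0,0.5],[0,0,0,0,0,0,0.5],[0,0,0,0,0,0,0.5],[0,0,0,0,0,0,0.5]]' 60; python3 go.py 577 -283.5 8 99.9
```

```text
clock: 10.35
position: [0.5743, -0.2836, 0.0055]
ee_rot: [0.54, 0.455, 0.542, -0.455]
contact_force: [1.3, -0.7, 0.0]
width: 0.0451
t 10.35 w 45.1 mm F [ 1.3 -0.7  0. ] pos [ 574.3 -283.6    5.5] j6 0.83 j1 -0.57
jaw yaw -80.2 shift cm [-0.25  0.27  0.04] turn [-0.1 -0.1  0.2]
clock: 10.98
position: [0.576, -0.2847, 0.0078]
ee_rot: [0.541, 0.455, 0.541, -0.455]
contact_force: [0.1, -0.8, 3.2]
width: 0.0103
t 10.97 w 10.3 mm F [ 0.1 -0.8  3.2] pos [ 576.  -284.7    7.8] j6 0.83 j1 -0.57
jaw yaw -80.2 shift cm [-0.02  0.12 -0.1 ] turn [-0.1  0.  -0.1]
```

```bash
python3 -m crank '[[-1,0,0,0,0,0,0.5],[-4,0,0,0,0,0,0.5],[-8,0,0,0,0,0,0.5],[-13,0,0,0,0,0,0.5],[-13,0,0,0,0,0,0.5]]'; python3 go.py 583.5 274.3 150 96.9;python3 - <<'E'
from seg import *
d=eyes.get_image("side"); cv2.imwrite("pics/s5.png",cv2.resize(d["color"][70:270,180:380],None,fx=3,fy=3,interpolation=cv2.INTER_CUBIC))
S=world(d); p=manip.get_state()["position"]
print(rect(d,S,p[0],p[1],.13,p[2]-.02,p[2]+.013))
E
```

```text
clock: 11.6
position: [0.5781, -0.2858, 0.1423]
ee_rot: [0.544, 0.456, 0.538, -0.455]
contact_force: [0.2, 0.8, -1.3]
width: 0.0106
t 11.60 w 10.6 mm F [ 0.2  0.8 -1.3] pos [ 578.1 -285.8  142.3] j6 0.83 j1 -0.57
jaw yaw -80.2 shift cm [ -1.04  10.12 -55.08] turn [ 2.9  0.3 -0.4]
c=(578.8,-285.6) mm long 158.8 short 119.9 longaxis -79.9 deg (yaw of y-long obj 10.1) zmed 139.7 n 1148
```

View pics/s5.png

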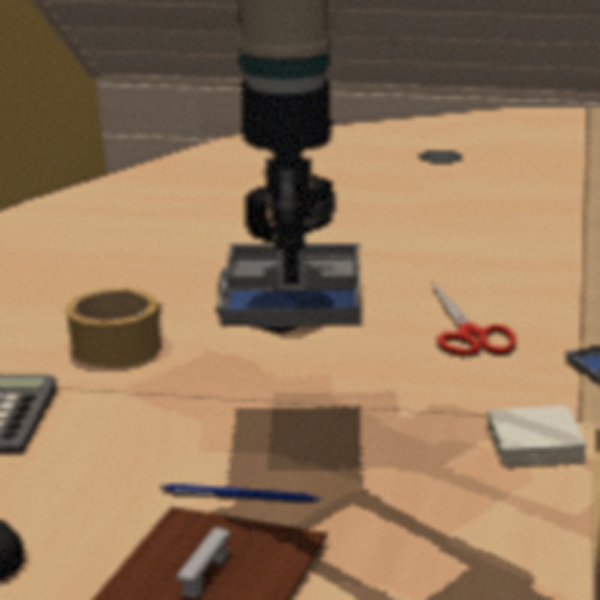

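```bash
python3 -m crank '[[0,1,-5,1,0,0,0.5],[0,2,-11,2,0,0,0.5],[0,3,-17,3,0,0,0.5],[0,4,-23,3,0,0,0.5],[0,5.5,-29,3,0,0,0.5]]'; python3 -m crank '[[0,1,-6,0,0,0,0.5],[0,2,-12,0,0,0,0.5],[0,3,-18,0,0,0,0.5],[0,4,-23,0,0,0,0.5],[0,4,-23,0,0,0,0.5]]'; python3 go.py 583.5 274.3 100 96.9
```

```text
clock: 12.28
position: [0.5782, 0.0128, 0.1354]
ee_rot: [0.528, 0.469, 0.53, -0.47]
contact_force: [1.2, 0.6, -1.8]
width: 0.0101
clock: 12.9
position: [0.591, 0.2475, 0.135]
ee_rot: [0.529, 0.467, 0.531, -0.469]
contact_force: [-0.1, 0.8, -2.4]
width: 0.0107
t 12.90 w 10.7 mm F [-0.1  0.8 -2.4] pos [591.  247.5 135. ] j6 1.73 j1 0.29
jaw yaw -82.9 shift cm [ 3.5  -0.4  -2.75] turn [ 0.2 -0.   0.2]
```

```bash
python3 -m crank '[[1,-0.4,-2.7,0,0,0,0.5],[3.5,-0.4,-2.7,0,0,0,0.5],[3.5,-0.4,-2.7,0,0,0,0.5],[3.5,-0.4,-2.7,0,0,0,0.5]]'; python3 go.py 583.5 274.3 75 96.9; python3 - <<'E'
from seg import *
p=manip.get_state()["position"]
for n in("top","side"):
    d=eyes.get_image(n); S=world(d)
    cv2.imwrite(f"pics/{n}6.png",cv2.resize(d["color"][150:300,120:320] if n=="top" else d["color"][220:420,120:320],None,fx=3,fy=3,interpolation=cv2.INTER_CUBIC))
    print(n,rect(d,S,p[0],p[1],.13,p[2]-.015,p[2]+.013,None if n=="side" else p[2]+.0095))
E
```

```text
clock: 13.4
position: [0.5854, 0.2692, 0.1021]
ee_rot: [0.529, 0.469, 0.529, -0.47]
contact_force: [1.0, 0.7, -1.6]
width: 0.0103
t 13.40 w 10.3 mm F [ 1.   0.7 -1.6] pos [585.4 269.2 102.1] j6 1.78 j1 0.32
jaw yaw -83.2 shift cm [ 2.71 -0.13 -0.53] turn [-0.1  0.   0.1]
top c=(590.2,232.3) mm long 123.6 short 83.9 longaxis 6.8 deg (yaw of y-long obj -83.2) zmed 99.6 n 1163
side c=(586.2,269.2) mm long 155.8 short 120.6 longaxis -83.0 deg (yaw of y-long obj 7.0) zmed 99.1 n 4416
```

View pics/side6.png

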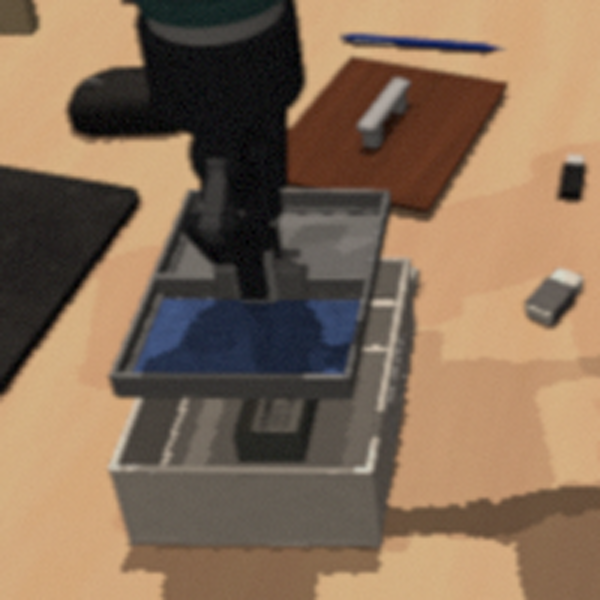

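View pics/top6.png

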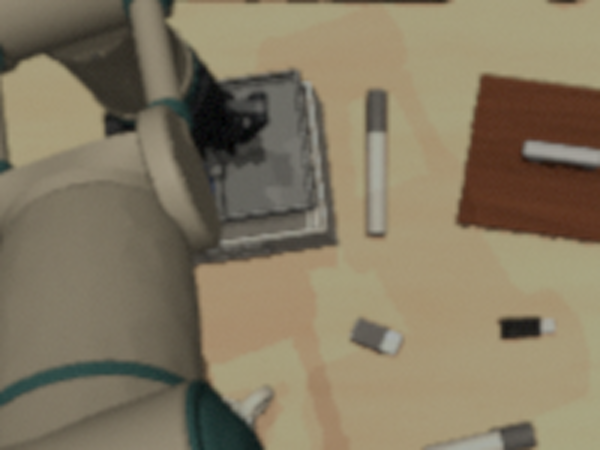

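```bash
python3 -m crank '[[1,-0.1,-0.6,0,0,0,0.5],[2.6,-0.1,-0.6,0,0,0,0.5],[2.6,-0.1,-0.6,0,0,0,0.5],[2.6,-0.1,-0.6,0,0,0,0.5]]'; python3 go.py 583 274.8 71 96.9
```

```text
clock: 14.0
position: [0.5836, 0.2761, 0.076]
ee_rot: [0.529, 0.469, 0.529, -0.469]
contact_force: [0.3, -0.1, -1.1]
width: 0.0104
t 14.00 w 10.4 mm F [ 0.3 -0.1 -1.1] pos [583.6 276.1  76. ] j6 1.79 j1 0.33
jaw yaw -83.2 shift cm [ 0.5  -0.08  0.12] turn [-0.1  0.   0. ]
```

```bash
python3 -m crank '[[0.5,-0.05,0.1,0,0,0,0.5],[1,-0.05,0.1,0,0,0,0.5],[1.5,-0.05,0.1,0,0,0,0.5],[1.8,-0.05,0.1,0,0,0,0.5],[1.8,-0.05,0.1,0,0,0,0.5]]'; python3 go.py 583 274.8 43 96.9
```

```text
clock: 14.62
position: [0.5832, 0.275, 0.058]
ee_rot: [0.529, 0.469, 0.529, -0.469]
contact_force: [-0.7, -0.3, -1.2]
width: 0.0104
t 14.62 w 10.4 mm F [-0.7 -0.3 -1.2] pos [583.2 275.   58. ] j6 1.78 j1 0.33
jaw yaw -83.2 shift cm [ 1.5  -0.02  0.01] turn [-0.1  0.   0. ]
```

Inside the rim with no contact force. Down to just above the ledges.

```bash
python3 -m crank '[[0.6,0,0,0,0,0,0.5],[1.2,0,0,0,0,0,0.5],[1.6,0,0,0,0,0,0.5],[1.7,0,0,0,0,0,0.5],[1.7,0,0,0,0,0,0.5]]'; python3 go.py 583 274.8 40 96.9
```

```text
clock: 15.25
position: [0.5833, 0.2751, 0.0413]
ee_rot: [0.529, 0.469, 0.529, -0.469]
contact_force: [-1.0, -0.4, -1.1]
width: 0.0106
t 15.25 w 10.6 mm F [-1.  -0.4 -1.1] pos [583.3 275.1  41.3] j6 1.78 j1 0.33
jaw yaw -83.2 shift cm [ 0.13 -0.04  0.02] turn [-0.1 -0.  -0. ]
```

```bash
python3 -m crank '[[0.1,0,0,0,0,0,0.5],[0.1,0,0,0,0,0,0.5]]'; python3 -m crank '[[0,0,0,0,0,0,3],[0,0,0,0,0,0,3],[0,0,0,0,0,0,3],[0,0,0,0,0,0,3]]';python3 -m crank '[[-3,0,0,0,0,0,3],[-8,0,0,0,0,0,3],[-12,0,0,0,0,0,3]]';python3 go.py 449 18 130 0
```

```text
clock: 15.5
position: [0.5836, 0.2751, 0.0408]
ee_rot: [0.529, 0.47, 0.529, -0.469]
contact_force: [0.1, 0.2, 0.2]
width: 0.0106
clock: 16.0
position: [0.5833, 0.275, 0.0403]
ee_rot: [0.529, 0.469, 0.529, -0.469]
contact_force: [0.6, -0.5, 0.4]
width: 0.03
clock: 16.38
position: [0.5836, 0.2751, 0.1621]
ee_rot: [0.529, 0.47, 0.529, -0.469]
contact_force: [0.5, -0.2, -0.1]
width: 0.0304
t 16.38 w 30.4 mm F [ 0.5 -0.2 -0.1] pos [583.6 275.1 162.1] j6 1.78 j1 0.33
jaw yaw -83.2 shift cm [  3.18 -16.43  23.93] turn [-83.2   0.   -0.1]
```

```bash
python3 -m crank '[[0,-4,5,-10,0,0,4],[0,-8,10,-20,0,0,4],[0,-12,15,-30,0,0,4],[1,-16,20,-40,0,0,4],[1,-16.4,24,-50,0,0,4]]'; python3 -m crank '[[0,0,0,-10,0,0,4],[0,0,0,-20,0,0,4],[0,0,0,-30,0,0,4],[0,0,0,-33,0,0,4],[0,0,0,-33,0,0,4]]';python3 go.py 449 18 50 0;  python3 - <<'E'
from seg import *
for n in("top","side"):
    d=eyes.get_image(n); S=world(d)
    cv2.imwrite(f"pics/{n}7.png",cv2.resize(d["color"][150:300,120:320] if n=="top" else d["color"][220:420,120:320],None,fx=3,fy=3,interpolation=cv2.INTER_CUBIC))
    print(n,rect(d,S,.5836,.2744,.1,.051,.075,None if n=="side" else .058), rect(d,S,.5836,.2744,.1,.041,.075,None if n=="side" else .05))
E
```

```text
clock: 17.0
position: [0.446, 0.0179, 0.15]
ee_rot: [0.677, 0.202, 0.678, -0.202]
contact_force: [1.6, -0.2, -0.5]
width: 0.0401
clock: 17.62
position: [0.4492, 0.0189, 0.1504]
ee_rot: [0.707, 0.004, 0.707, -0.004]
contact_force: [0.1, -0.6, 0.7]
width: 0.0404
t 17.62 w 40.4 mm F [ 0.1 -0.6  0.7] pos [449.2  18.9 150.4] j6 -0.10 j1 -0.11
jaw yaw -0.6 shift cm [10.04 -0.1  -0.02] turn [-0.6  0.  -0. ]
top c=(542.5,299.5) mm long 200.0 short 97.7 longaxis 59.1 deg (yaw of y-long obj -30.9) zmed 57.9 n 280 c=(586.3,275.3) mm long 171.3 short 141.4 longaxis -83.1 deg (yaw of y-long obj 6.9) zmed 51.8 n 1254
side c=(584.7,270.4) mm long 159.9 short 135.5 longaxis -82.9 deg (yaw of y-long obj 7.1) zmed 57.9 n 725 c=(583.5,275.2) mm long 169.8 short 136.6 longaxis -82.8 deg (yaw of y-long obj 7.2) zmed 49.9 n 2962
```

View pics/side7.png

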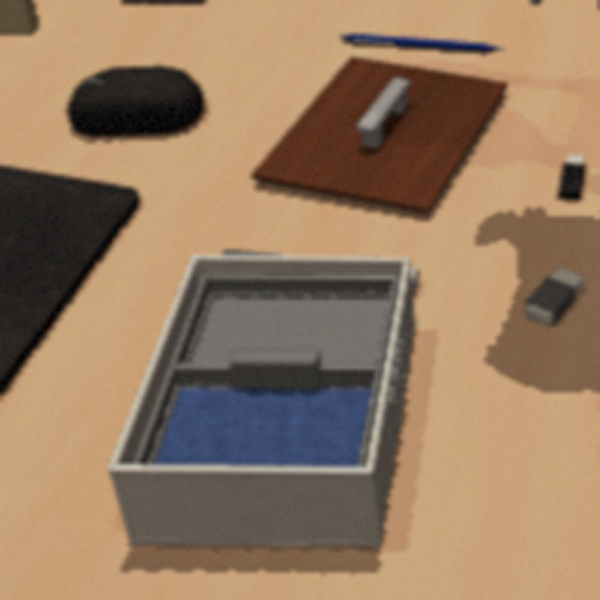

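View pics/top7.png

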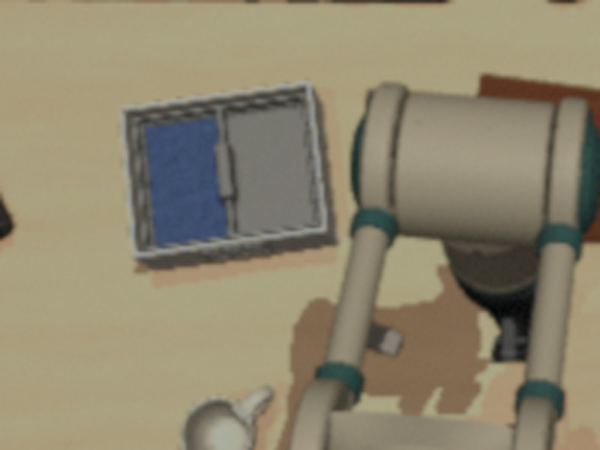

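```bash
python3 -m crank '[[3,0.1,0,-0.6,0,0,4],[8,0.2,0,-0.6,0,0,4],[12,0.2,0,-0.6,0,0,4],[12,0.2,0,-0.6,0,0,4],[12,0.2,0,-0.6,0,0,4]]';python3 go.py 449 20.5 2 0; python3 - <<'E'
from h import *
d=eyes.get_image("side"); cv2.imwrite("pics/s8.png",cv2.resize(d["color"][200:340,240:380],None,fx=4,fy=4,interpolation=cv2.INTER_CUBIC))
E
```

```text
clock: 18.35
position: [0.4505, 0.0209, 0.0314]
ee_rot: [0.708, -0.0, 0.706, 0.0]
contact_force: [-0.1, -0.6, 0.5]
width: 0.0396
t 18.35 w 39.6 mm F [-0.1 -0.6  0.5] pos [450.5  20.9  31.4] j6 -0.11 j1 -0.11
jaw yaw 0.0 shift cm [ 2.93 -0.04 -0.15] turn [0.  0.1 0. ]
```

View pics/s8.png

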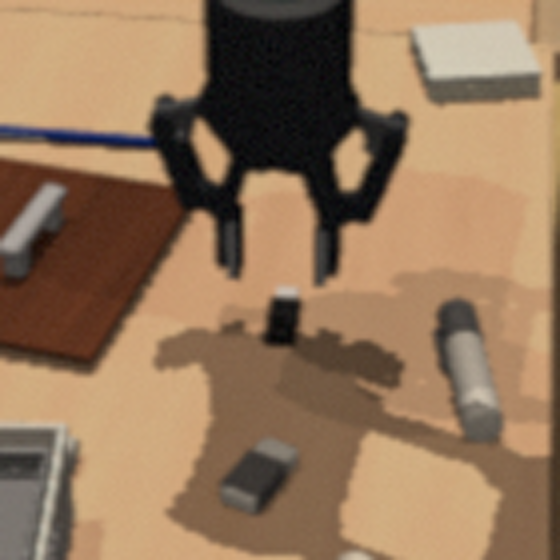

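```bash
python3 -m crank '[[1.5,0,-0.1,0,0,0,3.5],[2.7,0,-0.1,0,0,0,3],[2.9,0,-0.1,0,0,0,3],[2.9,0,-0.1,0,0,0,3]]';python3 go.py 449 20.5 2 0;python3 -m crank '[[0,0,0,0,0,0,1],[0,0,0,0,0,0,1],[0,0,0,0,0,0,1],[0,0,0,0,0,0,1]]' 30;python3 go.py 449 20.5 2 0
```

```text
clock: 18.9
position: [0.4487, 0.0209, 0.0017]
ee_rot: [0.707, -0.0, 0.707, 0.0]
contact_force: [0.6, 0.1, 0.0]
width: 0.0301
t 18.90 w 30.1 mm F [0.6 0.1 0. ] pos [448.7  20.9   1.7] j6 -0.11 j1 -0.11
jaw yaw 0.0 shift cm [-0.03 -0.04  0.03] turn [ 0.  0. -0.]
clock: 19.4
position: [0.4488, 0.0209, 0.0019]
ee_rot: [0.708, -0.0, 0.707, 0.0]
contact_force: [-0.0, 0.1, 6.0]
width: 0.0173
t 19.40 w 17.3 mm F [-0.   0.1  6. ] pos [448.8  20.9   1.9] j6 -0.11 j1 -0.11
jaw yaw 0.0 shift cm [-0.01 -0.04  0.02] turn [0.  0.1 0. ]
```

```bash
python3 -m crank '[[-1,0,0,0,0,0,1],[-4,0,0,0,0,0,1],[-10,0,0,0,0,0,1],[-15,0,0,0,0,0,1],[-15,0,0,0,0,0,1]]';python3 go.py 578.5 315 130 7;  python3 - <<'E'
from h import *
d=eyes.get_image("side"); cv2.imwrite("pics/s9.png",cv2.resize(d["color"][140:280,240:380],None,fx=4,fy=4,interpolation=cv2.INTER_CUBIC))
E
```

```text
clock: 20.02
position: [0.4513, 0.0207, 0.1556]
ee_rot: [0.711, -0.001, 0.704, 0.0]
contact_force: [-0.2, 0.7, 0.0]
width: 0.0169
t 20.02 w 16.9 mm F [-0.2  0.7  0. ] pos [451.3  20.7 155.6] j6 -0.11 j1 -0.11
jaw yaw 0.1 shift cm [ 2.66 29.42 12.73] turn [-6.9  0.6  0.1]
```

View pics/s9.png

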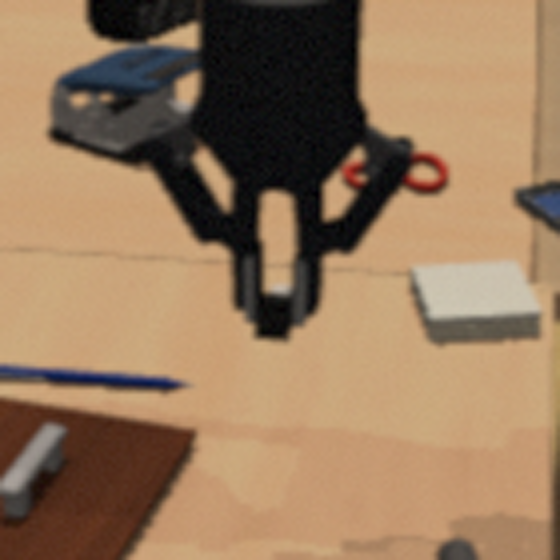

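USB stick held at crop (275,312), level. Carry it to the felt compartment.

```bash
python3 -m crank '[[0,6,2,-2,0,0,1],[0,12,4,-4,0,0,1],[0,17.5,7,-7,0,0,1],[0,23,10,-7,0,0,1],[0,28.5,12.5,-7,0,0,1]]';python3 -m crank '[[0.5,0.5,0,0,0,0,1],[0.5,0.5,0,0,0,0,1]]'; python3 go.py 578.5 315 80 7
```

```text
clock: 20.7
position: [0.5728, 0.3074, 0.149]
ee_rot: [0.705, -0.044, 0.707, 0.043]
contact_force: [0.5, -0.4, -0.1]
width: 0.017
clock: 20.95
position: [0.5705, 0.3105, 0.1436]
ee_rot: [0.704, -0.045, 0.708, 0.043]
contact_force: [-0.2, 0.1, 0.2]
width: 0.0172
t 20.95 w 17.2 mm F [-0.2  0.1  0.2] pos [570.5 310.5 143.6] j6 0.27 j1 0.39
jaw yaw 7.1 shift cm [6.36 0.36 0.89] turn [ 0.1 -0.3  0.1]
```

```bash
python3 -m crank '[[2,0.3,0.8,0,0,0,1],[5,0.3,0.8,0,0,0,1],[8,0.3,0.8,0,0,0,1],[8,0.3,0.8,0,0,0,1]]';python3 go.py 578.5 315 40 7
```

```text
clock: 21.45
position: [0.5776, 0.3126, 0.0629]
ee_rot: [0.703, -0.044, 0.708, 0.042]
contact_force: [-1.0, 0.5, -0.3]
width: 0.0167
t 21.45 w 16.7 mm F [-1.   0.5 -0.3] pos [577.6 312.6  62.9] j6 0.27 j1 0.39
jaw yaw 7.0 shift cm [2.29 0.23 0.13] turn [-0.  -0.4  0.1]
```

```bash
python3 -m crank '[[1,0.2,0.1,0,-0.4,0,1],[2,0.2,0.1,0,-0.4,0,1],[2.2,0.2,0.1,0,-0.4,0,1],[2.2,0.2,0.1,0,-0.4,0,1]]';python3 go.py 578.5 315 40 7;  python3 - <<'E'
from h import *
d=eyes.get_image("side"); cv2.imwrite("pics/s10.png",cv2.resize(d["color"][260:420,140:300],None,fx=4,fy=3.7,interpolation=cv2.INTER_CUBIC))
E
```

```text
clock: 21.95
position: [0.5809, 0.3172, 0.0445]
ee_rot: [0.708, -0.043, 0.703, 0.044]
contact_force: [-0.7, -1.1, 0.1]
width: 0.017
t 21.95 w 17.0 mm F [-0.7 -1.1  0.1] pos [580.9 317.2  44.5] j6 0.27 j1 0.40
jaw yaw 7.1 shift cm [ 0.45 -0.19 -0.27] turn [ 0.1  0.4 -0. ]
```

View pics/s10.png

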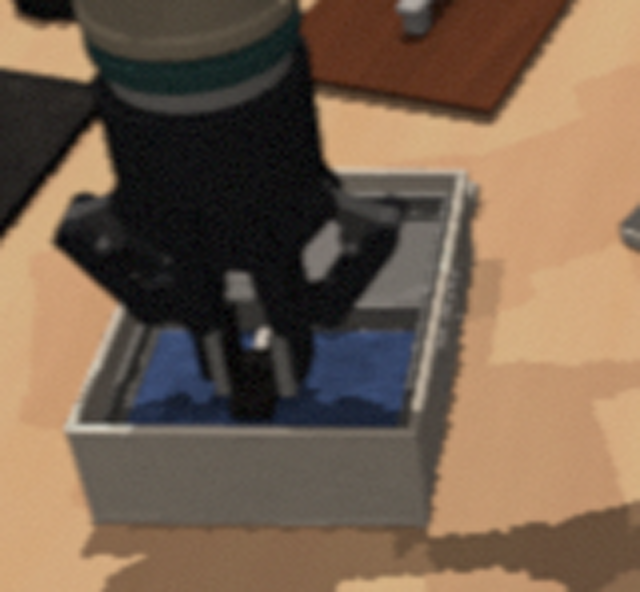

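```bash
python3 -m crank '[[0.2,-0.2,-0.2,0,0.4,0,1],[0.4,-0.2,-0.2,0,0.4,0,1],[0.45,-0.2,-0.2,0,0.4,0,1]]';python3 go.py 578.5 314 39 7
```

```text
clock: 22.38
position: [0.579, 0.3148, 0.0397]
ee_rot: [0.706, -0.043, 0.706, 0.043]
contact_force: [1.0, 0.6, -0.0]
width: 0.0168
t 22.38 w 16.8 mm F [ 1.   0.6 -0. ] pos [579.  314.8  39.7] j6 0.27 j1 0.39
jaw yaw 7.0 shift cm [ 0.07 -0.07 -0.06] turn [ 0. -0. -0.]
```

```bash
python3 -m crank '[[0.05,0,0,0,0,0,3],[0.05,0,0,0,0,0,3],[0,0,0,0,0,0,3]]';python3 -m crank '[[-3,0,0,0,0,0,3],[-8,0,0,0,0,0,4],[-12,0,0,0,0,0,4.5],[-12,0,0,0,0,0,4.5]]';python3 go.py 443.5 150 130 -21.5
```

```text
clock: 22.75
position: [0.5791, 0.315, 0.0399]
ee_rot: [0.706, -0.043, 0.706, 0.044]
contact_force: [-0.9, 0.4, 0.6]
width: 0.0302
clock: 23.25
position: [0.5814, 0.3159, 0.1643]
ee_rot: [0.709, -0.042, 0.703, 0.045]
contact_force: [0.2, -0.7, 0.0]
width: 0.0445
t 23.25 w 44.5 mm F [ 0.2 -0.7  0. ] pos [581.4 315.9 164.3] j6 0.27 j1 0.39
jaw yaw 7.1 shift cm [  3.26 -14.78 -15.75] turn [28.6  0.4 -0.3]
```

```bash
python3 -m crank '[[0,-4,-4,9,0,0,4.5],[0,-8,-8,18,0,0,4.5],[1,-12,-12,28.6,0,0,4.5],[2,-14.8,-15.7,28.6,0,0,4.5],[3,-14.8,-15.7,28.6,0,0,4.5]]';python3 -m crank '[[0,0,0,0,0,0,4.5],[0,0,0,0,0,0,4.5]]';python3 go.py 443.5 150 30 -21.5;  python3 - <<'E'
from seg import *
d=eyes.get_image("side"); cv2.imwrite("pics/s11.png",cv2.resize(d["color"][220:420,140:340],None,fx=3,fy=3,interpolation=cv2.INTER_CUBIC))
d=eyes.get_image("top"); cv2.imwrite("pics/t11.png",cv2.resize(d["color"][150:300,120:320],None,fx=3,fy=3,interpolation=cv2.INTER_CUBIC))
E
```

```text
clock: 23.88
position: [0.4372, 0.1467, 0.1285]
ee_rot: [0.693, 0.132, 0.696, -0.134]
contact_force: [0.4, 0.4, 0.5]
width: 0.045
clock: 24.12
position: [0.4426, 0.1494, 0.1298]
ee_rot: [0.695, 0.132, 0.694, -0.132]
contact_force: [-0.5, 1.0, -0.3]
width: 0.0444
t 24.12 w 44.4 mm F [-0.5  1.  -0.3] pos [442.6 149.4 129.8] j6 0.55 j1 0.18
jaw yaw -21.5 shift cm [9.98 0.08 0.05] turn [-0.  0. -0.]
```

View pics/s11.png

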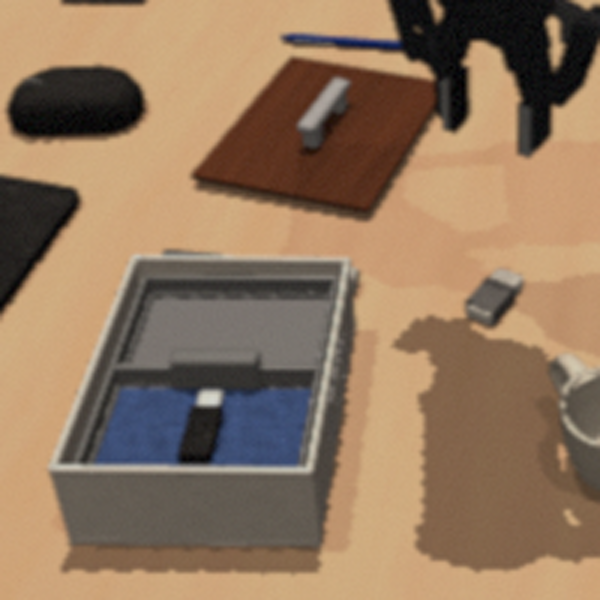

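View pics/t11.png

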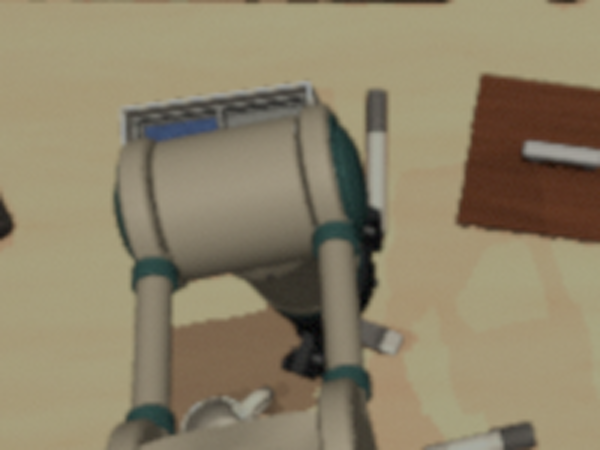

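```bash
python3 -m crank '[[3,0,0,0,0,0,4],[7,0,0,0,0,0,4],[10,0,0,0,0,0,4],[10,0,0,0,0,0,4]]';python3 go.py 443.5 150 3 -21.5
```

```text
clock: 24.72
position: [0.4401, 0.1489, 0.0282]
ee_rot: [0.693, 0.131, 0.696, -0.133]
contact_force: [-0.5, -0.3, 0.5]
width: 0.0398
t 24.73 w 39.8 mm F [-0.5 -0.3  0.5] pos [440.1 148.9  28.2] j6 0.55 j1 0.18
jaw yaw -21.5 shift cm [2.52 0.24 0.28] turn [-0.  -0.2  0.1]
```

```bash
python3 -m crank '[[1,0.2,0.2,0,0,0,4],[2.5,0.2,0.2,0,0,0,4],[2.5,0.2,0.2,0,0,0,4],[2.5,0.2,0.2,0,0,0,4]]';python3 go.py 443.5 150 3 -21.5;python3 -m crank '[[0,0,0,0,0,0,1.2],[0,0,0,0,0,0,1.2],[0,0,0,0,0,0,1.2],[0,0,0,0,0,0,1.2],[0,0,0,0,0,0,1.2]]' 30;python3 go.py 443.5 150 3 -21.5
```

```text
clock: 25.22
position: [0.445, 0.1501, 0.0057]
ee_rot: [0.695, 0.132, 0.694, -0.132]
contact_force: [-0.1, -0.6, -0.2]
width: 0.0399
t 25.23 w 39.9 mm F [-0.1 -0.6 -0.2] pos [445.  150.1   5.7] j6 0.55 j1 0.18
jaw yaw -21.5 shift cm [ 0.27 -0.06 -0.13] turn [-0.   0.1 -0.1]
clock: 25.85
position: [0.4448, 0.15, 0.0057]
ee_rot: [0.695, 0.132, 0.694, -0.132]
contact_force: [0.1, 0.1, 6.1]
width: 0.0199
t 25.85 w 19.9 mm F [0.1 0.1 6.1] pos [444.8 150.    5.7] j6 0.55 j1 0.18
jaw yaw -21.5 shift cm [ 0.27 -0.05 -0.12] turn [-0.   0.1 -0.1]
```

```bash
python3 -m crank '[[-1,0,0,0,0,0,1.2],[-4,0,0,0,0,0,1.2],[-9,0,0,0,0,0,1.2],[-14,0,0,0,0,0,1.2],[-14,0,0,0,0,0,1.2]]';python3 go.py 588 237 140 7;  python3 - <<'E'
from h import *
d=eyes.get_image("side"); cv2.imwrite("pics/s12.png",cv2.resize(d["color"][200:360,230:390],None,fx=3.7,fy=3.7,interpolation=cv2.INTER_CUBIC))
E
```

```text
clock: 26.48
position: [0.4469, 0.1504, 0.1492]
ee_rot: [0.698, 0.133, 0.691, -0.131]
contact_force: [1.7, -0.6, 0.2]
width: 0.0201
t 26.48 w 20.1 mm F [ 1.7 -0.6  0.2] pos [446.9 150.4 149.2] j6 0.55 j1 0.18
jaw yaw -21.5 shift cm [ 1.07 13.23  9.93] turn [-28.5   0.5  -0.2]
```

View pics/s12.png

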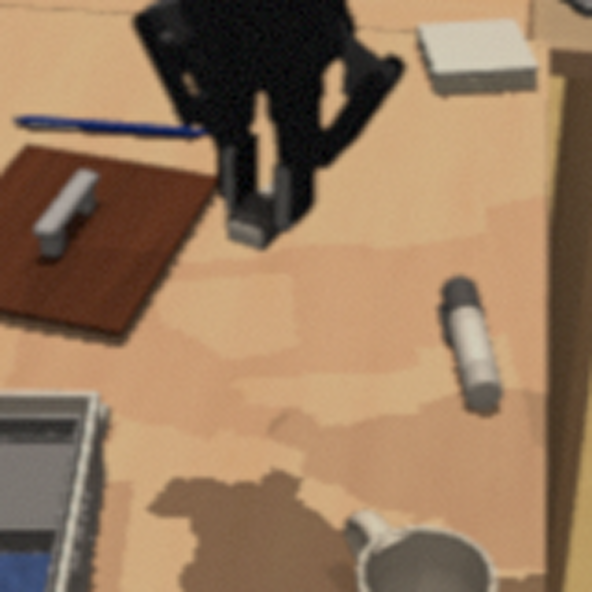

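The eraser is held level (crop 258,218). Carry to the bare compartment.

```bash
python3 -m crank '[[0,4,3,-9,0,0,1.2],[0,8,6,-18,0,0,1.2],[0,11,8.5,-28,0,0,1.2],[0,13.2,10,-28.5,0,0,1.2],[0,13.2,10,-28.5,0,0,1.2]]';python3 -m crank '[[0,0,0,0,0,0,1.2],[0,0,0,0,0,0,1.2]]';python3 go.py 588 237 60 7
```

```text
clock: 27.15
position: [0.5856, 0.2364, 0.1424]
ee_rot: [0.705, -0.043, 0.707, 0.043]
contact_force: [-0.8, 0.3, -0.3]
width: 0.0195
clock: 27.4
position: [0.5841, 0.2352, 0.1445]
ee_rot: [0.705, -0.043, 0.706, 0.043]
contact_force: [-0.1, -0.4, -0.2]
width: 0.0201
t 27.40 w 20.1 mm F [-0.1 -0.4 -0.2] pos [584.1 235.2 144.5] j6 0.15 j1 0.27
jaw yaw 6.9 shift cm [8.45 0.14 0.43] turn [-0.1 -0.1  0. ]
```

```bash
python3 -m crank '[[3,0.1,0.4,0,0,0,1.2],[6,0.1,0.4,0,0,0,1.2],[8.5,0.1,0.4,0,0,0,1.2],[8.5,0.1,0.4,0,0,0,1.2],[8.5,0.1,0.4,0,0,0,1.2]]';python3 go.py 588 237 42.5 7
```

```text
clock: 28.02
position: [0.5898, 0.2373, 0.061]
ee_rot: [0.706, -0.043, 0.705, 0.043]
contact_force: [-0.3, 0.9, -0.3]
width: 0.0201
t 28.02 w 20.1 mm F [-0.3  0.9 -0.3] pos [589.8 237.3  61. ] j6 0.15 j1 0.27
jaw yaw 6.9 shift cm [ 1.85 -0.01 -0.18] turn [-0.1  0.1 -0. ]
```

```bash
python3 -m crank '[[0.8,0,-0.15,0,0,0,1.2],[1.5,0,-0.15,0,0,0,1.2],[1.8,0,-0.15,0,0,0,1.2],[1.8,0,-0.15,0,0,0,1.2]]';python3 go.py 588 237 42 7
```

```text
clock: 28.52
position: [0.5879, 0.2372, 0.0418]
ee_rot: [0.706, -0.043, 0.706, 0.043]
contact_force: [0.1, 0.3, -0.1]
width: 0.0199
t 28.52 w 19.9 mm F [ 0.1  0.3 -0.1] pos [587.9 237.2  41.8] j6 0.15 j1 0.27
jaw yaw 7.0 shift cm [-0.02 -0.02  0.01] turn [-0.  0. -0.]
```

```bash
python3 -m crank '[[0,0,0,0,0,0,3.5],[0,0,0,0,0,0,3.5],[0,0,0,0,0,0,3.5]]';python3 -m crank '[[-3,0,0,0,0,0,3.5],[-8,0,0,0,0,0,4],[-12,0,0,0,0,0,4],[-12,0,0,0,0,0,4]]';python3 go.py 599 -16.6 150 -8.9
```

```text
clock: 28.9
position: [0.5879, 0.2372, 0.0418]
ee_rot: [0.706, -0.043, 0.706, 0.043]
contact_force: [-0.3, -0.1, -0.9]
width: 0.0353
clock: 29.4
position: [0.5902, 0.2379, 0.166]
ee_rot: [0.709, -0.042, 0.703, 0.044]
contact_force: [-0.1, 0.5, -0.6]
width: 0.04
t 29.40 w 40.0 mm F [-0.1  0.5 -0.6] pos [590.2 237.9 166. ] j6 0.15 j1 0.27
jaw yaw 7.0 shift cm [  1.55 -25.37  -2.23] turn [15.9  0.5 -0.1]
```

```bash
python3 -m crank '[[0,-6,-1,5,0,0,4],[0,-12,-1,10,0,0,4],[0,-18,-2,15.9,0,0,4],[0,-24,-2.2,15.9,0,0,4],[0,-25.4,-2.2,15.9,0,0,4]]';python3 -m crank '[[0,0,0,0,0,0,4],[0,0,0,0,0,0,4]]';python3 go.py 599 -16.6 70 -8.9;  python3 - <<'E'
from seg import *
d=eyes.get_image("side"); cv2.imwrite("pics/s13.png",cv2.resize(d["color"][220:420,140:340],None,fx=3,fy=3,interpolation=cv2.INTER_CUBIC)); S=world(d)
m=(np.hypot(S[...,0]-.5836,S[...,1]-.2744)<.1)
print("lid",rect(d,S,.599,-.0166,.13,.006,.016),rect(d,S,.599,-.0166,.05,.022,.04))
d=eyes.get_image("top"); cv2.imwrite("pics/t13.png",cv2.resize(d["color"][150:300,120:320],None,fx=3,fy=3,interpolation=cv2.INTER_CUBIC)); W=world(d)
print("usb",W[200:220,180:200,2].mean())
E
```

```text
clock: 30.02
position: [0.5962, -0.0211, 0.1605]
ee_rot: [0.704, 0.056, 0.706, -0.057]
contact_force: [0.3, 0.5, -0.3]
width: 0.0398
clock: 30.28
position: [0.5963, -0.016, 0.1613]
ee_rot: [0.705, 0.055, 0.705, -0.054]
contact_force: [0.0, 0.8, -0.2]
width: 0.0398
t 30.27 w 39.8 mm F [ 0.   0.8 -0.2] pos [596.3 -16.  161.3] j6 0.01 j1 -0.14
jaw yaw -8.9 shift cm [ 9.13 -0.03  0.29] turn [ 0.  -0.1 -0.1]
lid c=(598.9,-17.0) mm long 175.6 short 141.9 longaxis 80.7 deg (yaw of y-long obj -9.3) zmed 11.1 n 2552 c=(597.9,-16.6) mm long 68.9 short 13.8 longaxis 79.4 deg (yaw of y-long obj -10.6) zmed 32.4 n 139
usb nan
```

View pics/s13.png

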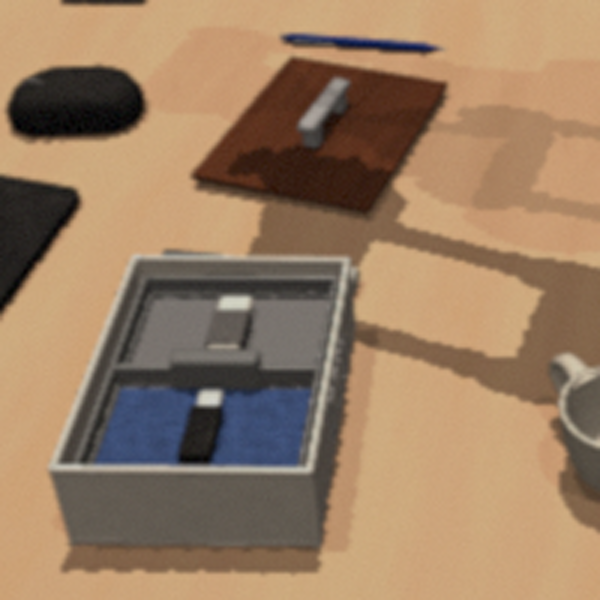

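View pics/t13.png

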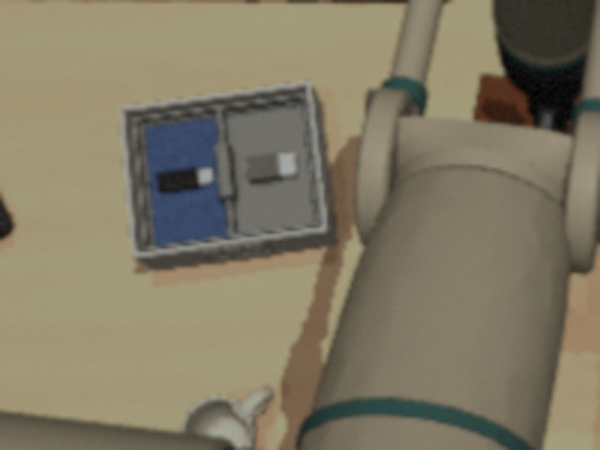

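```bash
python3 -m crank '[[3,0,0.25,0,0,0,4],[8,0,0.25,0,0,0,4],[11,0,0.25,0,0,0,4],[11,0,0.25,0,0,0,4],[11,0,0.25,0,0,0,4]]';python3 go.py 598.8 -16.8 17 -9
```

```text
clock: 31.0
position: [0.6003, -0.0173, 0.0531]
ee_rot: [0.706, 0.055, 0.704, -0.055]
contact_force: [1.0, -0.9, 1.2]
width: 0.0399
t 31.00 w 39.9 mm F [ 1.  -0.9  1.2] pos [600.3 -17.3  53.1] j6 0.01 j1 -0.14
jaw yaw -8.9 shift cm [ 3.61  0.03 -0.17] turn [ 0.1  0.1 -0. ]
```

```bash
python3 -m crank '[[1.5,0,-0.1,0,0,0,4],[3,0,-0.1,0,0,0,4],[3.6,0,-0.1,0,0,0,4],[3.6,0,-0.1,0,0,0,4]]';python3 go.py 598.8 -16.8 17 -9; python3 - <<'E'
from seg import *
d=eyes.get_image("side"); cv2.imwrite("pics/s14.png",cv2.resize(d["color"][180:320,180:320],None,fx=4,fy=4,interpolation=cv2.INTER_CUBIC)) 
E
```

```text
clock: 31.5
position: [0.5977, -0.0179, 0.015]
ee_rot: [0.704, 0.055, 0.706, -0.055]
contact_force: [0.6, 0.2, -0.0]
width: 0.0401
t 31.50 w 40.1 mm F [ 0.6  0.2 -0. ] pos [597.7 -17.9  15. ] j6 0.01 j1 -0.15
jaw yaw -9.0 shift cm [-0.2   0.12  0.09] turn [ 0.  -0.1 -0. ]
```

View pics/s14.png

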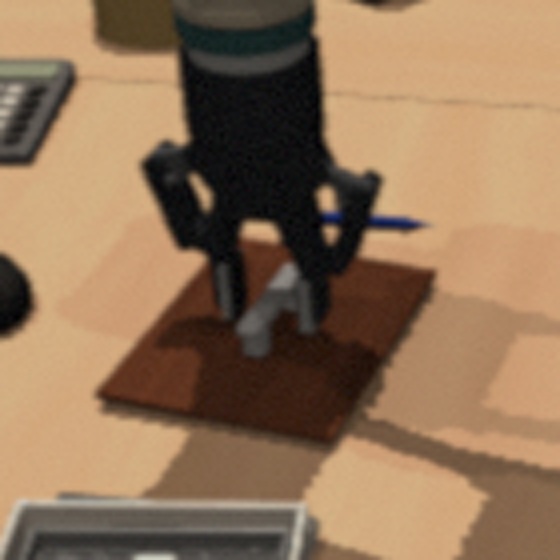

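```bash
python3 -m crank '[[-0.1,0.1,0.1,0,0,0,0.6],[-0.1,0.1,0.1,0,0,0,0.6],[-0.1,0.1,0.1,0,0,0,0.6],[-0.1,0.1,0.1,0,0,0,0.6],[-0.1,0.1,0.1,0,0,0,0.6]]' 70;python3 go.py 598.8 -16.8 17 -9
```

```text
clock: 32.17
position: [0.6, -0.017, 0.0176]
ee_rot: [0.706, 0.055, 0.704, -0.055]
contact_force: [-0.5, -0.5, 6.0]
width: 0.0123
t 32.17 w 12.3 mm F [-0.5 -0.5  6. ] pos [600.  -17.   17.6] j6 0.01 j1 -0.14
jaw yaw -9.0 shift cm [ 0.06  0.   -0.13] turn [ 0.   0.1 -0. ]
```

```bash
python3 -m crank '[[-1,0,0,0,0,0,0.6],[-4,0,0,0,0,0,0.6],[-9,0,0,0,0,0,0.6],[-13,0,0,0,0,0,0.6],[-13,0,0,0,0,0,0.6]]';python3 go.py 583.4 274.7 145 7; python3 - <<'E'
from seg import *
d=eyes.get_image("side"); S=world(d); p=manip.get_state()["position"]; cv2.imwrite("pics/s15.png",cv2.resize(d["color"][120:320,140:340],None,fx=3,fy=3,interpolation=cv2.INTER_CUBIC)) 
print(rect(d,S,p[0],p[1],.13,p[2]-.02,p[2]+.003))
m=(np.hypot(S[...,0]-p[0],S[...,1]-p[1])<.08)&(abs(S[...,2]-p[2]+.006)<.007); Q=S[m]; A=np.c_[Q[:,:2]-p[:2],np.ones(len(Q))]
print("tilt",np.linalg.lstsq(A,Q[:,2],rcond=None)[0],m.sum())
E
```

```text
clock: 32.8
position: [0.6015, -0.0173, 0.1503]
ee_rot: [0.708, 0.055, 0.702, -0.055]
contact_force: [-0.0, -0.3, -3.0]
width: 0.0123
t 32.80 w 12.3 mm F [-0.  -0.3 -3. ] pos [601.5 -17.3 150.3] j6 0.01 j1 -0.14
jaw yaw -8.9 shift cm [ 0.49 28.57 -6.33] turn [-15.9   0.4   0.1]
c=(602.4,-17.4) mm long 174.2 short 141.1 longaxis 81.0 deg (yaw of y-long obj -9.0) zmed 143.8 n 2286
tilt [ 6.46572561e-03 -1.39100178e-04  1.43813738e-01] 1701
```

View pics/s15.png

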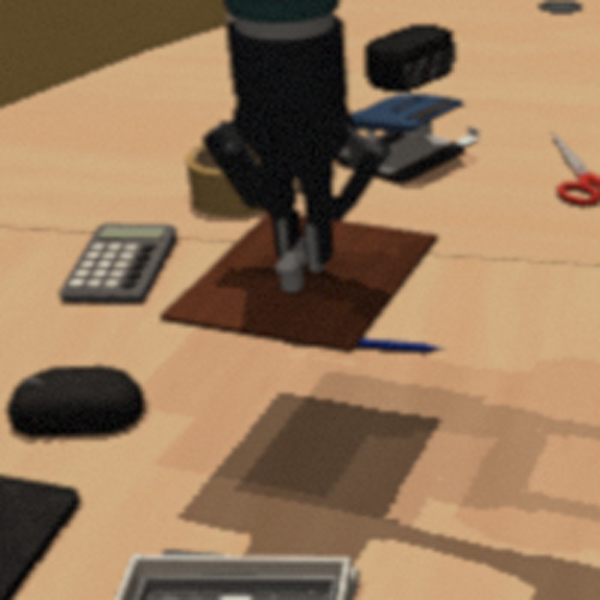

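```bash
python3 -m crank '[[0,5,-1,-4,0,0,0.6],[0,11,-2,-8,0,0,0.6],[0,17,-3,-12,0,0,0.6],[0,22,-5,-15.9,0,0,0.6],[0,27,-6.3,-15.9,0,0,0.6]]';python3 -m crank '[[0,1.5,0,0,0,0,0.6],[0,1.5,0,0,0,0,0.6],[0,1.5,0,0,0,0,0.6]]';python3 go.py 583 274.8 105 7
```

```text
clock: 33.48
position: [0.5766, 0.2607, 0.1439]
ee_rot: [0.704, -0.044, 0.708, 0.043]
contact_force: [0.5, -0.7, -2.1]
width: 0.0123
clock: 33.85
position: [0.5771, 0.2727, 0.1458]
ee_rot: [0.705, -0.043, 0.706, 0.042]
contact_force: [-0.2, -0.0, -1.8]
width: 0.0125
t 33.85 w 12.5 mm F [-0.2 -0.  -1.8] pos [577.1 272.7 145.8] j6 0.21 j1 0.33
jaw yaw 6.9 shift cm [4.08 0.14 0.62] turn [-0.1 -0.1  0.1]
```

```bash
python3 -m crank '[[1,0.1,0.6,0,0,0,0.6],[3,0.1,0.6,0,0,0,0.6],[4,0.1,0.6,0,0,0,0.6],[4,0.1,0.6,0,0,0,0.6],[4,0.1,0.6,0,0,0,0.6]]';python3 go.py 583 274.8 85 7; python3 - <<'E'
from seg import *
d=eyes.get_image("side"); S=world(d); p=manip.get_state()["position"]; cv2.imwrite("pics/s16.png",cv2.resize(d["color"][220:420,120:320],None,fx=3,fy=3,interpolation=cv2.INTER_CUBIC)) 
print(rect(d,S,p[0],p[1],.13,p[2]-.015,p[2]+.003))
E
```

```text
clock: 34.48
position: [0.5838, 0.276, 0.1074]
ee_rot: [0.706, -0.043, 0.705, 0.043]
contact_force: [0.2, -0.5, -2.9]
width: 0.0122
t 34.48 w 12.2 mm F [ 0.2 -0.5 -2.9] pos [583.8 276.  107.4] j6 0.21 j1 0.33
jaw yaw 6.9 shift cm [ 2.24 -0.11 -0.09] turn [-0.1  0.1 -0. ]
c=(584.3,276.6) mm long 172.7 short 140.7 longaxis -83.1 deg (yaw of y-long obj 6.9) zmed 101.1 n 5212
```

View pics/s16.png

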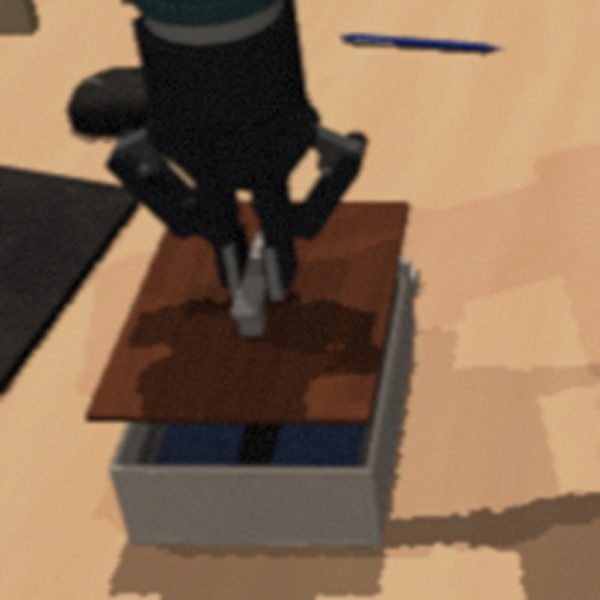

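```bash
python3 -m crank '[[1,-0.1,-0.08,0,0,0,0.6],[2,-0.1,-0.08,0,0,0,0.6],[2.4,-0.1,-0.08,0,0,0,0.6],[2.4,-0.1,-0.08,0,0,0,0.6],[2.4,-0.1,-0.08,0,0,0,0.6]]';python3 go.py 583 274.8 72.5 7
```

```text
clock: 35.15
position: [0.5827, 0.2751, 0.083]
ee_rot: [0.706, -0.043, 0.706, 0.043]
contact_force: [0.0, 0.7, -1.7]
width: 0.0123
t 35.15 w 12.3 mm F [ 0.   0.7 -1.7] pos [582.7 275.1  83. ] j6 0.21 j1 0.33
jaw yaw 7.0 shift cm [ 1.05 -0.04  0.02] turn [-0.  0. -0.]
```

```bash
python3 -m crank '[[0.4,0,0,0,0,0,0.6],[0.7,0,0,0,0,0,0.6],[0.9,0,0,0,0,0,0.6],[1,0,0,0,0,0,0.6],[1.05,0,0,0,0,0,0.6]]';python3 go.py 583 274.8 71.5 7
```

```text
clock: 35.78
position: [0.5825, 0.275, 0.0723]
ee_rot: [0.706, -0.043, 0.706, 0.043]
contact_force: [-1.2, -0.2, -1.9]
width: 0.0123
t 35.77 w 12.3 mm F [-1.2 -0.2 -1.9] pos [582.5 275.   72.3] j6 0.21 j1 0.33
jaw yaw 7.0 shift cm [ 0.08 -0.03  0.05] turn [-0.  0. -0.]
```

```bash
python3 -m crank '[[0.05,0,0.03,0,0,0,0.6],[0.1,0,0.03,0,0,0,0.6],[0.1,0,0.03,0,0,0,0.6]]';python3 go.py 583 274.8 71.5 7;  python3 -m crank '[[0.1,0,0,0,0,0,3.5],[0,0,0,0,0,0,3.5],[0,0,0,0,0,0,3.5],[0,0,0,0,0,0,3.5],[0,0,0,0,0,0,3.5]]';python3 -m crank '[[-2,0,0,0,0,0,3.5],[-6,0,0,0,0,0,4],[-10,0,0,0,0,0,4],[-12,-4,0,0,0,0,4],[-12,-10,0,0,0,0,4]]';python3 -m crank '[[0,-6,0,0,0,0,4],[0,-12,0,0,0,0,4],[0,-18,0,0,0,0,4],[0,-24,0,0,0,0,4],[0,-24,0,0,0,0,4]]'; python3 - <<'E'
from seg import *
for n in("top","side"):
    d=eyes.get_image(n); S=world(d)
    cv2.imwrite(f"pics/{n}17.png",cv2.resize(d["color"][150:320,120:320] if n=="top" else d["color"][220:420,120:380],None,fx=3,fy=3,interpolation=cv2.INTER_CUBIC))
    print(n,"lid",rect(d,S,.5836,.2747,.13,.059,.074,None if n=="side" else .066))
    print("mug",rect(d,S,.36,.267,.08,.015,.07,None if n=="side" else .052))
    m=(np.hypot(S[...,0]-.5835,S[...,1]-.2747)<.066)&(S[...,2]>.055)&(S[...,2]<.077); Q=S[m]; A=np.c_[Q[:,:2]-[.5835,.2747],np.ones(len(Q))]
    print("tilt",np.linalg.lstsq(A,Q[:,2],rcond=None)[0],m.sum())
E
```

```text
clock: 36.15
position: [0.5829, 0.2751, 0.0716]
ee_rot: [0.706, -0.043, 0.706, 0.043]
contact_force: [-0.1, 0.2, -0.5]
width: 0.0123
t 36.15 w 12.3 mm F [-0.1  0.2 -0.5] pos [582.9 275.1  71.6] j6 0.21 j1 0.33
jaw yaw 7.0 shift cm [ 0.01 -0.03  0.  ] turn [-0.  0. -0.]
clock: 36.78
position: [0.5828, 0.2751, 0.0714]
ee_rot: [0.706, -0.043, 0.706, 0.043]
contact_force: [0.6, -0.4, -0.1]
width: 0.0351
clock: 37.4
position: [0.5963, 0.1765, 0.1938]
ee_rot: [0.708, -0.044, 0.704, 0.044]
contact_force: [0.6, 0.1, -1.0]
width: 0.0401
clock: 38.02
position: [0.6244, -0.0672, 0.1911]
ee_rot: [0.706, -0.041, 0.706, 0.04]
contact_force: [0.5, 0.8, 0.9]
width: 0.0402
top lid c=(585.2,273.7) mm long 172.1 short 140.3 longaxis -83.0 deg (yaw of y-long obj 7.0) zmed 67.1 n 3377
mug None
tilt [ 0.00134294 -0.00108875  0.06726189] 1851
side lid c=(583.6,275.4) mm long 173.9 short 140.5 longaxis -82.8 deg (yaw of y-long obj 7.2) zmed 65.3 n 6068
mug c=(359.0,270.2) mm long 77.5 short 61.6 longaxis -77.5 deg (yaw of y-long obj 12.5) zmed 37.6 n 1209
tilt [-0.00140242  0.00214631  0.06546424] 3223
```

View pics/side17.png

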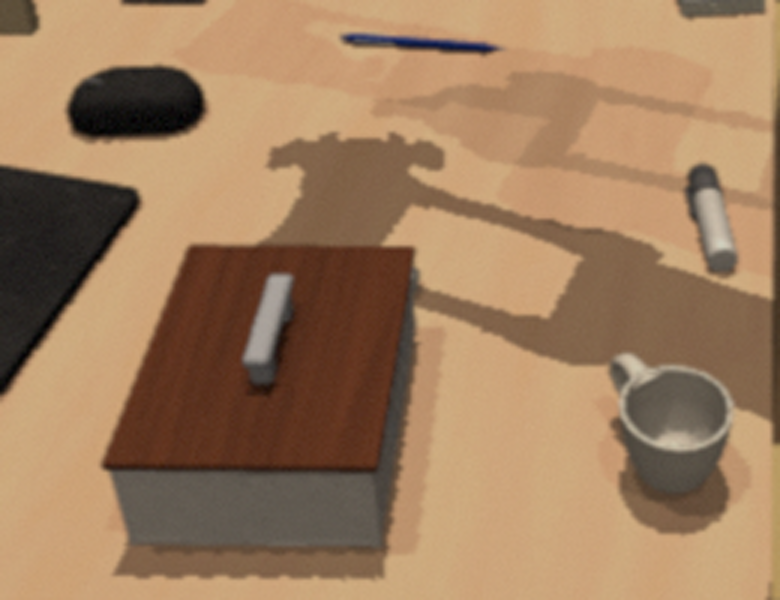

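View pics/top17.png

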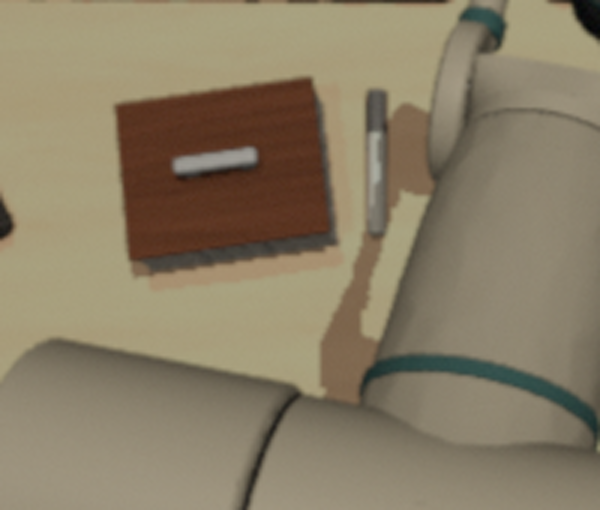

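The lid covers the box evenly (side crop 105–415, 247–465), level within about 0.003 rad. Its plate top is at 65–67 mm against 66 mm when fully home, and the mug has not moved.

```bash
python3 -m crank '[[0,0,0,0,0,0,4],[0,0,0,0,0,0,4]]'; python3 -c "
from rig import manip
print(manip.sign_off())"
```

```text
clock: 38.38
position: [0.6238, -0.0609, 0.1914]
ee_rot: [0.706, -0.043, 0.706, 0.044]
contact_force: [-0.8, -0.2, -0.4]
width: 0.04
the job is handed in; nothing more can be done
None
```

The supplies box is packed and the job is handed in, at 38.4 s of the 120 s allowed. I laid the staples flat on the floor and set the tray over them on its ledges. The USB stick went on the felt, the eraser in the bare compartment, and the lid on last.

Last checks:
- **Lid:** it is centred on the box within about 2 mm and level within about 0.003 rad. Its top reads 65.3 mm from the side camera and 67.1 mm from the top one, against 66 mm when fully home. The two cameras differ by 1–2 mm throughout, which is within their calibration.
- **Under the lid:** the tray was released at its home height and looked level, and the USB stick and eraser lay flat in their own compartments. The staples lay flat when last seen. I judged these from pictures taken before each was covered; I did not measure the tray's height or tilt, and the contents can't be seen now.
- **Mug:** the side camera puts it within 1 mm of where it started, still upright. The top camera could not see it in the last check because the arm was in the way.
- **Robot:** at hand-in the gripper was open and clear of everything, about 0.34 m to the side. No check failed.

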